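# Refit the sprung roller of a tube roller mixer

### The arm

A 6-joint arm with a two-finger parallel gripper is mounted at the origin on a cart in front of the work surface, level with it; the furniture and walls round the work are solid. World frame = base frame: x ahead of the robot, y to its left, z up, the work surface at z = 0. Lengths are in mm, angles in rad, forces in N, time in s.
With the tool pointing down it reaches from about 275 to 1000 mm from the base axis. Payload 8.4 kg.
Tool frame: the origin (TCP) lies on the mounting face of the last link; the fingertips stand 173 mm ahead of it and the grasp point (between the pads) lies 155 mm ahead of it; z points along the fingers, y is the direction in which the jaws open and shut (so a half turn about z gives the same grasp; the last joint's range is limited). The gripper opens to 85 mm and grips with 20 to 120 N. Pads are 22 mm wide; open, the fingers measure 114 mm over their backs; the gripper's body (76 mm by 85 mm) begins 54 mm behind the grasp point. The pads swing forward as they close: fully open they stand 13 mm farther back than shut.
Start: joints at [-0.002, 0.353, 1.633, -0, 1.155, -0.002], TCP at [625.004, -0, 404.681] pointing down, gripper open.
Joint ranges: [-2.63, 2.63], [-0.92, 2.1], [0.06, 2.66], [-1.3, 4.44], [0, 2.69], [-3.02, 3.02]. Speed limits (rad/s): [2.22, 2.22, 2.79, 3.14, 3.14, 3.14].

### API

Orientations are given as [roll, pitch, yaw] about the fixed x, y, z axes, in that order (R = Rz(yaw) Ry(pitch) Rx(roll)).
In Python, from rig import readout, imaging, ticket gives the robot as it stands.
- The arm moves only by the tool step_arm, never from a script. Its argument "deltas" is a list of rows, each an object with "translation": the shift along the tool's x, y, z in cm, a list of three; "rot": the turn, a rotation vector about the tool's x, y, z in rad, a list of three. In form: [{"translation": [x, y, z], "rot": [rx, ry, rz]}, ...]. A call has 1 to 8 rows; each row is the pose to reach, as a shift and turn from the pose commanded when the call began, along the tool's axes at that moment; what a row does not reach only later rows make up. A row lasts 1/8 s, in which the tool goes at most 62.5 mm and 10.7 degrees, less where a joint would pass 70% of its speed; a pose out of reach is approached as far as the arm can. A call with a gripper value outside its range is refused whole. "grip" is the closure in counts, from 0 (fully open) to 255 (shut), set as the call begins (left out, the last holds). The fingers move at their own pace and stop on an object; "squeeze" is the grip in N (left out, the last holds). Time passes only in rows, so rows that repeat a pose let the fingers close. It gives the time, the measured TCP pose, the force and the opening at its end, in the units of the state.
- readout.sense(): the state, without advancing time (a new reading comes with each control period).
- imaging.grab_frame(name): name is "scene" or "side" or "wrist"; returns a dict with "image" (400x640x3 uint8, red, green, blue), "camera_matrix" (3x3 intrinsics, pixels), "world_to_cam" (4x4, takes a point from world to camera coordinates). Camera axes: x right, y up, looking along -z (the intrinsics and any distortion apply to the point x, -y, -z); pixel columns grow to the right and rows downward; lengths in mm; the calibration is good to about 2 mm. A picture is of the moment at which its call begins. There is no depth.
- ticket.sign_off(): hands the job in, once; it reports no verdict.
The state is a dict: "clock": time; "qpos": joint angles; "qvel": joint speeds; "joint_efforts": joint torques, N m; "eef_pos": TCP position; "tcp_rot": TCP orientation; "contact_force": force on the tool from outside, world axes, zero at the start; "wrist_torque": the same for the moment, N m; "opening": opening from 0.0 (shut) to 1.0 (fully open).
Only numpy, scipy, OpenCV 4.12 (cv2) and the standard library are available. Lean on these libraries where they do the work, as an engineer would, in place of code of your own. Each camera call takes 0.05 s, during which the arm holds its last target.

### The job

The front roller of the tube roller mixer has been cleaned and lies on its V-rest. Refit it in the empty front bay: press its spring pin in against the tall cheek until the stub at the other end fits inside the low cheek, then ease it back so that the pin and the stub sit fully in the bearing recesses of the two cheeks, and let go. Be gentle with the mixer: do not force or ram the roller against it, and leave the two vials, the timer and the brown bottle where they stand.

Things in the scene. Friction and masses are not known exactly. Their poses are not given: they have to be found in the camera images.
- mixer: Tube roller mixer, fixed: white case 164 (x) x 195 (y) mm, deck 36 mm up. Origin on the worktop under the middle of the roller bed; x to the back, y along the rollers toward the tall cheek. Cheeks and rollers are one frame clamped in slots: it may stand up to 5 mm off nominal in z and in y. This is not measured; find it by feel. The bearings bear no more than 30 N.
- front_bay (a point): Nominal centre of the empty front bay: on the recess axis, half-way between the cheek faces (119 mm apart), 68 mm above the worktop; axes as the mixer's. Rollers of 26 mm diameter lie 52 and 104 mm behind it, at +x, on them a capped tube up to 35 mm above their axis. The true recesses are off by up to 5 mm in z and y, not in x. The seated roller's centre lies 4.5 mm to the -y side of it (+-5).
- tall_mouth (a point): Nominal centre of the pin's recess mouth in the inner face of the tall aluminium cheek (59.5 mm to +y of front_bay): blind round hole 10.5 mm wide, 6 mm deep. The cheek's smooth flat face rises 40 mm above the hole's centre.
- low_mouth (a point): Nominal centre of the stub's recess mouth in the inner face of the low aluminium cheek (59.5 mm to -y of front_bay): blind round hole 15 mm wide, 6 mm deep. The cheek's top is 12.5 mm above the hole's centre; behind it the white belt head is 80 mm high over the worktop.
- roller_mid (a point): Centre of the loose roller: dark rubber-coated barrel 26 mm in diameter, 110 mm long, about 0.2 kg; y axis along the barrel toward the spring pin. At -y a fixed steel stub, 12 mm in diameter, 5 mm long, end rounded. At the start it lies level in two V-blocks, its axis 50 mm above the worktop, the middle 70 mm free for fingers.
- pin (a joint): Spring pin at the roller's +y end: white, slippery, round-nosed, 8 mm in diameter, standing out 17 mm when free. Value: how far it is pushed in, m; hard stop at 0.016. Force 3 N, rising 0.6 N per mm. With its nose on the tall cheek's face the stub clears the low cheek from 13 mm of travel; with both ends seated 2 mm remain.
- rest: Grey V-rest, fixed, 64 x 104 mm plate with two V-blocks 80 mm apart; origin under its middle on the worktop, y along the roller.
- brown_vial: Bystander: small brown vial, 22 x 44 mm, loose, to the right of the mixer; origin under its centre.
- clear_vial: Bystander: small clear vial, 22 x 44 mm, loose, to the right of the mixer; origin under its centre.
- timer: Bystander: flat white bench timer, 62 mm square, 16 mm high, loose, left of the mixer; origin under its centre.
- brown_bottle: Bystander: brown glass bottle, 60 x 106 mm, loose, behind the mixer; origin under its centre.

How it is judged:
By the outcome, as a careful person would: the job done as asked, in the order asked, and still so for the second after the job is handed in, with the robot touching nothing.
It also fails if it takes over 64 s, if anything falls off the work surface, if the arm or the gripper's body presses on something with over 40 N, if the wrist force passes 120 N, or if a joint passes its speed limit or range.

## Working session

There is one attempt and no reset: what is moved stays moved. The work goes in short steps, Python scripts to look and compute and a tool call to move; the robot and the scene stay as the last step left them, time stands still between calls to the robot, and variables do not carry over. Pictures are saved under pics/ and viewed, and the job is handed in when it is done.

Besides the shell and the picture viewer there is one more tool, called after ">>>" by a JSON object that holds its "name" and its "arguments". step_arm: Moves the arm, as the interface text tells. Its arguments: {"type":"object","properties":{"deltas":{"type":"array","items":{"type":"object","properties":{"translation":{"type":"array","items":{"type":"number"}},"rot":{"type":"array","items":{"type":"number"}}}}},"grip":{"type":"number"},"squeeze":{"type":"number"}},"required":["deltas"]}

```bash
mkdir -p pics; ls; cat > h.py <<'E'
import numpy as np, cv2
from rig import readout, imaging, ticket
def grab(n,name):
    f=imaging.grab_frame(n); im=f["image"][:,:,::-1].copy()
    cv2.imwrite(f"pics/{name}.png",im); np.savez(f"pics/{name}.npz",K=f["camera_matrix"],T=f["world_to_cam"],im=im)
    return f
def load(name):
    d=np.load(f"pics/{name}.npz"); return d["K"],d["T"],d["im"]
def proj(name,P):
    K,T,_=load(name); P=np.atleast_2d(P).astype(float)
    c=P@T[:3,:3].T+T[:3,3]; c=c*[1,-1,-1]; p=c@K.T; return p[:,:2]/p[:,2:]
def ray(name,uv):
    K,T,_=load(name); d=np.linalg.inv(K)@[uv[0],uv[1],1]; d=d*[1,-1,-1]
    R=T[:3,:3]; o=-R.T@T[:3,3]; d=R.T@d; return o,d/np.linalg.norm(d)
def onz(name,uv,z):
    o,d=ray(name,uv); return o+d*(z-o[2])/d[2]
def tri(obs):
    A=np.zeros((3,3));b=np.zeros(3)
    for n,uv in obs:
        o,d=ray(n,uv);M=np.eye(3)-np.outer(d,d);A+=M;b+=M@o
    x=np.linalg.solve(A,b); return x,[proj(n,x)[0]-uv for n,uv in obs]
def crop(name,x0,y0,x1,y1,s,out):
    _,_,im=load(name); c=cv2.resize(im[y0:y1,x0:x1],None,fx=s,fy=s,interpolation=cv2.INTER_CUBIC); cv2.imwrite(f"pics/{out}.png",c)
def st():
    s=readout.sense()
    for k,v in s.items(): print(k,np.round(v,4))
E
python3 -c "
from h import *
for n in ('scene','side','wrist'): grab(n,n+'0')
st()
for n in ('scene','side','wrist'): K,T,_=load(n+'0');print(K.round(1).tolist(),(-T[:3,:3].T@T[:3,3]).round(0))
"
```

```text
pics
clock 0.15
qpos [-0.0024  0.3535  1.634   0.      1.1552 -0.0024]
qvel [-0.001  -0.0016 -0.0012 -0.0005 -0.0013  0.0009]
joint_efforts [-7.00000e-04 -6.05639e+01 -3.42339e+01 -0.00000e+00  6.20000e-03
 -0.00000e+00]
eef_pos [ 6.248260e+02 -5.200000e-03  4.041449e+02]
tcp_rot [-3.1406 -0.      1.5708]
contact_force [-0.3039 -0.4063 -0.0624]
wrist_torque [-0.0285 -0.0023 -0.0092]
opening 1.0011
[[477.4, 0.0, 319.3], [0.0, 477.4, 201.5], [0.0, 0.0, 1.0]] [-110. -516.  662.]
[[482.6, 0.0, 315.5], [0.0, 482.6, 207.1], [0.0, 0.0, 1.0]] [ -80. -145.  618.]
[[327.6, 0.0, 316.1], [0.0, 327.6, 203.2], [0.0, 0.0, 1.0]] [624.  78. 375.]
```

View pics/scene0.png

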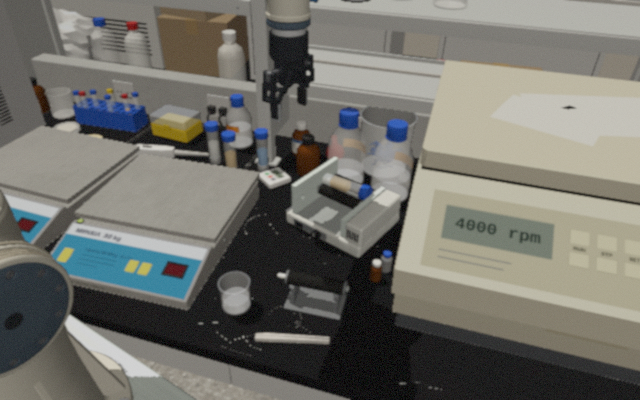

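View pics/side0.png

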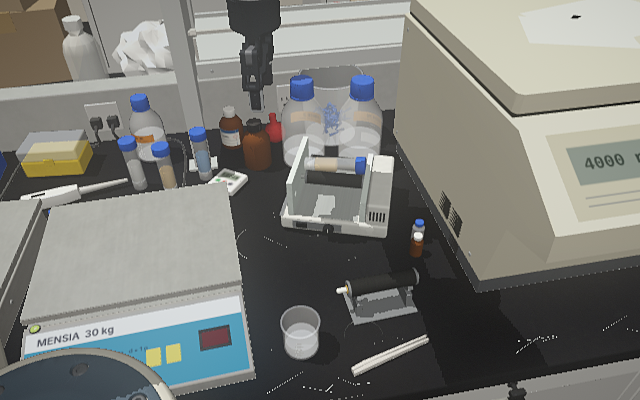

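View pics/wrist0.png

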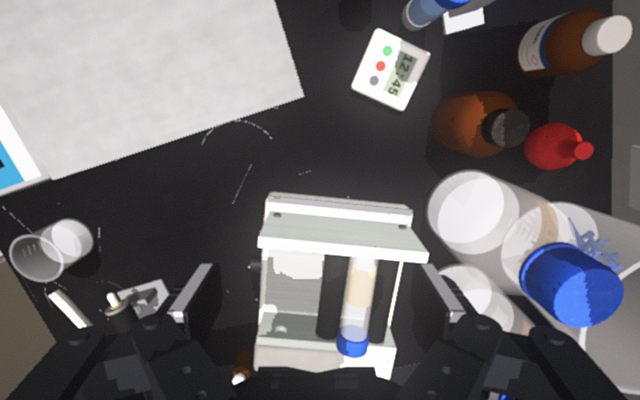

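Scene: the loose roller is at about (315,280) on its rest and the mixer at (345,210), with vials at (380,268). In the side view the roller is at (380,283) and the mixer at (340,195). I'll enlarge both.

```bash
python3 -c "
from h import *
crop('scene0',265,155,415,325,4.7,'a');crop('side0',270,130,430,330,3,'b0');crop('side0',275,130,400,240,6,'b');crop('side0',325,255,435,330,7,'c')
crop('wrist0',230,180,440,400,2.7,'d')
"
```

```text
(no output)
```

View pics/a.png

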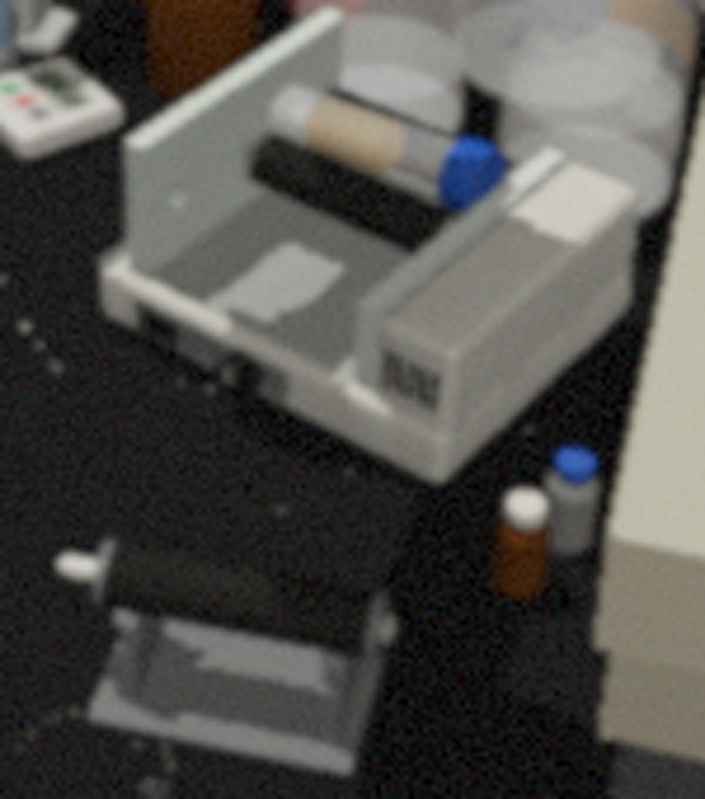

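View pics/b.png

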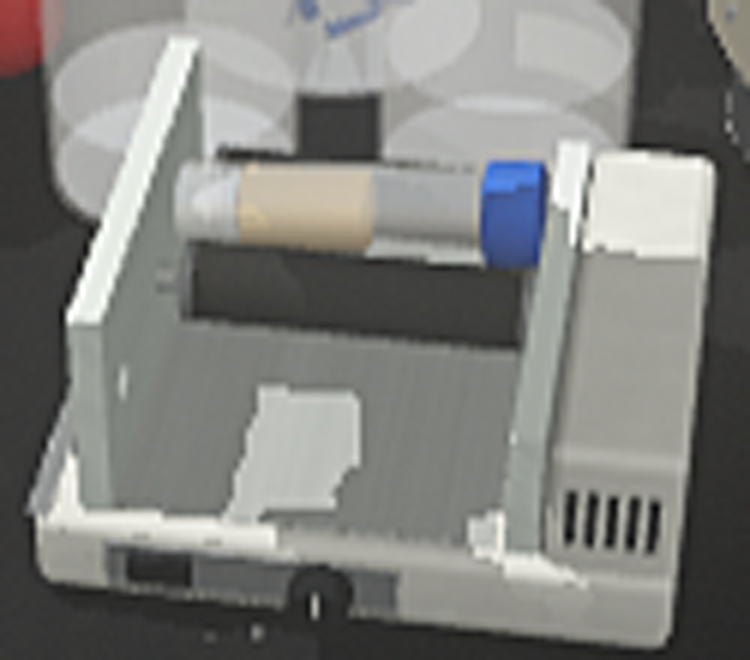

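View pics/c.png

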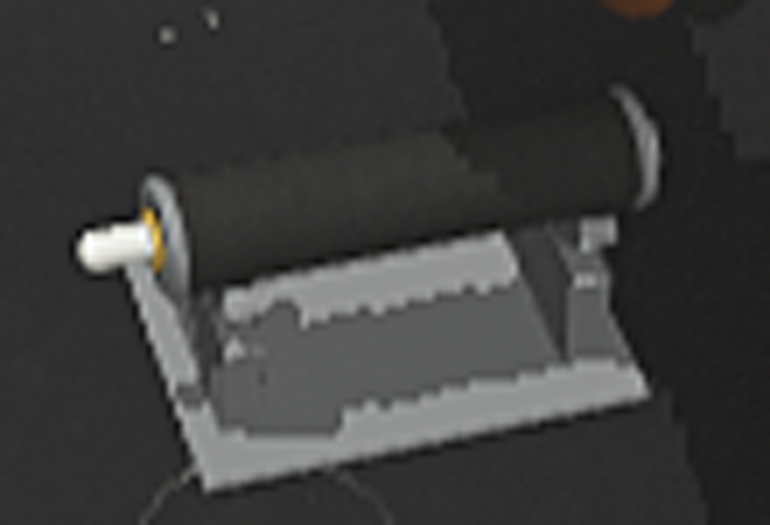

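View pics/d.png

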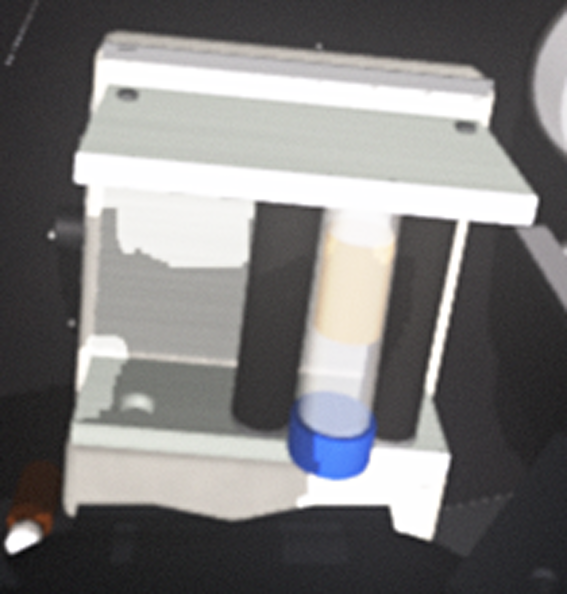

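```bash
python3 -c "
from h import *
np.set_printoptions(precision=1,suppress=True)
S=lambda u,v:('side0',(u/7+325,v/7+255)); C=lambda u,v:('scene0',(u/4.7+265,v/4.7+155)); B=lambda u,v:('side0',(u/6+275,v/6+130))
W=lambda u,v:('wrist0',(u/2.7+230,v/2.7+180))
print('pin tip',tri([S(80,250),C(58,565)]))
print('barrel pin-end ctr(approx)',tri([S(168,245),C(103,572)]))
print('stub-end disc ctr',tri([S(637,150),C(378,618)]))
for n,o in (('tip',S(80,250)),('tip',C(58,565))): print(n,onz(*o,50))
print('rest corners', onz(*S(207,488),3),onz(*S(648,392),3), onz(*C(92,710),3),onz(*C(350,768),3))
print('tall hole',tri([B(124,382),C(178,200)]))
print('tall front top outer',tri([B(70,322),C(130,147),W(78,165)]))
print('tall back top outer',tri([B(175,40),C(330,12),W(536,205)]))
print('case front right bottom',onz(*B(665,645),0),onz(*C(440,480),0))
print('case front left bottom',onz(*B(45,580),0),onz(*C(108,300),0))
print('low front top inner',tri([B(520,380),C(362,308)]))
"
```

```text
pin tip (array([ 387.4, -134.3,   50.5]), [array([-0. ,  0.6]), array([ 0.2, -0.5])])
barrel pin-end ctr(approx) (array([ 389.8, -153. ,   53. ]), [array([ 0. , -0.4]), array([-0.1,  0.3])])
stub-end disc ctr (array([ 421.7, -254.6,   56.1]), [array([ 0. , -1.1]), array([-0.4,  0.9])])
tip [ 389.  -134.3   50. ]
tip [ 386.6 -134.4   50. ]
rest corners [ 363.5 -163.6    3. ] [ 395.4 -261.2    3. ] [ 367.8 -162.4    3. ] [ 397.2 -260.3    3. ]
tall hole (array([595.7, -51.6,  66.5]), [array([0., 0.]), array([ 0., -0.])])
tall front top outer (array([572.3, -41.6, 106.6]), [array([0.9, 0.3]), array([ 0.1, -0.6]), array([-0.6, -1.7])])
tall back top outer (array([724.6, -56.6, 106.4]), [array([0.1, 0. ]), array([ 0.4, -0.4]), array([-1.2, -1.3])])
case front right bottom [ 560.2 -218.2    0. ] [ 560.6 -212.     0. ]
case front left bottom [577.8 -25.8   0. ] [586.  -17.8   0. ]
low front top inner (array([ 560.8, -170.5,   88.8]), [array([0.3, 5.5]), array([ 1.3, -4.6])])
```

>>> {"name": "step_arm", "arguments": {"deltas": [{"translation": [-3.4,-3.6,1.7],"rot": [0,0,-0.052]},{"translation": [-6.8,-7.2,3.3],"rot": [0,0,-0.104]},{"translation": [-10.2,-10.8,5],"rot": [0,0,-0.156]},{"translation": [-13.6,-14.4,6.7],"rot": [0,0,-0.208]},{"translation": [-17,-18,8.4],"rot": [0,0,-0.26]},{"translation": [-20.3,-21.5,10],"rot": [0,0,-0.312]},{"translation": [-20.3,-21.5,10],"rot": [0,0,-0.312]}]}}

```text
clock: 1.02
eef_pos: [407.5, -204.1, 303.5]
tcp_rot: [-3.139, -0.002, 1.88]
contact_force: [0.6, 1.4, 0.4]
opening: 1.0
```

```bash
python3 -c "
from h import *
grab('wrist','w1');st()"
```

```text
clock 1.075
qpos [-4.6530e-01  2.2810e-01  2.0744e+00  1.0000e-04  8.4020e-01 -7.7430e-01]
qvel [ 0.041  -0.0027 -0.0367  0.0071  0.0019  0.0227]
joint_efforts [ -1.5222 -43.0495 -24.6289  -0.1623   0.0951  -0.3895]
eef_pos [ 409.0375 -203.6765  304.2723]
tcp_rot [-3.1408e+00 -9.0000e-04  1.8797e+00]
contact_force [-0.3842 -0.0313 -0.6321]
wrist_torque [ 0.0074 -0.0174  0.0278]
opening 0.9989
```

View pics/w1.png

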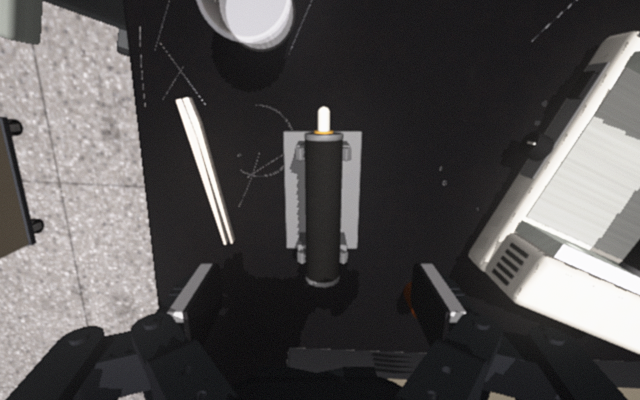

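Wrist view: the roller lies vertical in the image, pin tip at (324,107), barrel from row 136 to row 283, centre column 323–324.

```bash
python3 -c "
from h import *
np.set_printoptions(precision=1,suppress=True)
crop('w1',270,90,380,300,3,'w1c')
t=onz('w1',(324,107),50); a=onz('w1',(324,137),50); b=onz('w1',(322,281),50); e=onz('w1',(322,286),50)
print(t,a,b,e,np.linalg.norm(a-b))
d=(a-b)/np.linalg.norm(a-b); print(np.arctan2(-d[0],d[1]))
# proper: silhouette top edges of barrel
L=onz('w1',(305.5,200),50);R=onz('w1',(341.5,200),50);print(L,R,(L+R)/2)
"
```

```text
[ 388.9 -133.    50. ] [ 394.9 -151.5   50. ] [ 427.8 -256.7   50. ] [ 429.2 -261.    50. ] 110.29519851821878
0.3026724152283967
[ 396.2 -197.8   50. ] [ 420.7 -189.9   50. ] [ 408.5 -193.8   50. ]
```

View pics/w1c.png

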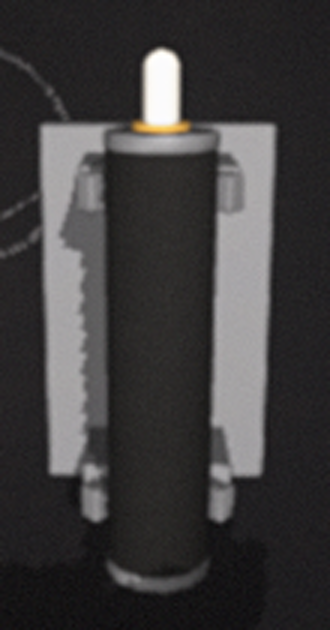

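```bash
python3 -c "
from h import *
np.set_printoptions(precision=1,suppress=True)
print(onz('scene0',(520/4.7+265,590/4.7+155),0),onz('scene0',(570/4.7+265,550/4.7+155),0),onz('scene0',(525/4.7+265,500/4.7+155),44))
m=np.array([410.6,-202.5]);d=np.array([-.298,.954]);n=np.array([.954,.298])
for p in ([onz('scene0',(520/4.7+265,585/4.7+155),0),onz('scene0',(570/4.7+265,550/4.7+155),0)]): print((p[:2]-m)@d,(p[:2]-m)@n)
R=cv2.Rodrigues(np.array([0.,0,0]))[0]
s=readout.sense(); 
from scipy.spatial.transform import Rotation as Ro
R=Ro.from_euler('xyz',s['tcp_rot']).as_matrix(); print((R.T@(np.array([410.6,-202.5,204])-s['eef_pos'])))
"
```

```text
[ 519.3 -271.3    0. ] [ 552.1 -278.6    0. ] [ 524.4 -266.6   44. ]
-97.60266380429827 86.07596821205355
-114.73037427979271 112.32881707874104
[  0.6   1.9 100.3]
```

>>> {"name": "step_arm", "arguments": {"deltas": [{"translation": [0.03,0.1,2],"rot": [0,0,0.009]},{"translation": [0.03,0.1,4.5],"rot": [0,0,0.009]},{"translation": [0.03,0.1,7],"rot": [0,0,0.009]},{"translation": [0.03,0.1,9],"rot": [0,0,0.009]},{"translation": [0.03,0.1,10.07],"rot": [0,0,0.009]},{"translation": [0.03,0.1,10.07],"rot": [0,0,0.009]},{"translation": [0.03,0.1,10.07],"rot": [0,0,0.009]}], "grip": 60}}

```text
clock: 1.95
eef_pos: [411.4, -202.4, 204.6]
tcp_rot: [3.141, 0.001, 1.874]
contact_force: [0.2, 1.0, -0.6]
opening: 0.765
```

```bash
python3 -c "
from h import *
grab('wrist','w2');grab('side','s2');st()"
```

```text
clock 2.05
qpos [-0.4608  0.411   2.1297  0.      0.5995 -0.7639]
qvel [-0.0022  0.0017  0.0043 -0.0026 -0.0034 -0.0005]
joint_efforts [ 9.56000e-02 -4.85221e+01 -1.84406e+01  3.30000e-03  4.00000e-03
  4.20000e-03]
eef_pos [ 411.2731 -202.5156  204.707 ]
tcp_rot [3.1406e+00 1.0000e-03 1.8738e+00]
contact_force [-0.3352 -0.0312 -0.3205]
wrist_torque [-0.0391 -0.0237  0.0268]
opening 0.764
```

View pics/w2.png

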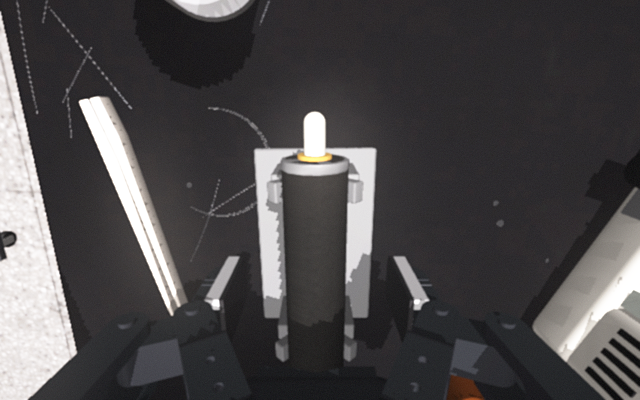

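The roller (column 315) is centred between the pads (228 and 403) and parallel to them. Closing.

>>> {"name": "step_arm", "arguments": {"deltas": [{"translation": [0,0,0],"rot": [0,0,0]},{"translation": [0,0,0],"rot": [0,0,0]},{"translation": [0,0,0],"rot": [0,0,0]},{"translation": [0,0,0],"rot": [0,0,0]},{"translation": [0,0,0],"rot": [0,0,0]}], "grip": 255, "squeeze": 60}}

```text
clock: 2.68
eef_pos: [411.0, -202.5, 204.4]
tcp_rot: [3.141, 0.0, 1.874]
contact_force: [-0.4, 2.2, 6.2]
opening: 0.288
```

```bash
python3 -c "
from h import *
grab('wrist','w3');st()"
```

```text
clock 2.725
qpos [-4.610e-01  4.115e-01  2.130e+00  2.000e-04  5.995e-01 -7.640e-01]
qvel [-0.0008 -0.0014  0.0002 -0.0003  0.0016 -0.0008]
joint_efforts [-5.35200e-01 -4.62713e+01 -1.77736e+01 -1.79200e-01 -3.10800e-01
  2.89000e-02]
eef_pos [ 411.0465 -202.4727  204.4104]
tcp_rot [3.1411e+00 4.0000e-04 1.8737e+00]
contact_force [0.3014 1.4266 7.0555]
wrist_torque [0.2038 0.0943 0.0419]
opening 0.2896
```

View pics/w3.png

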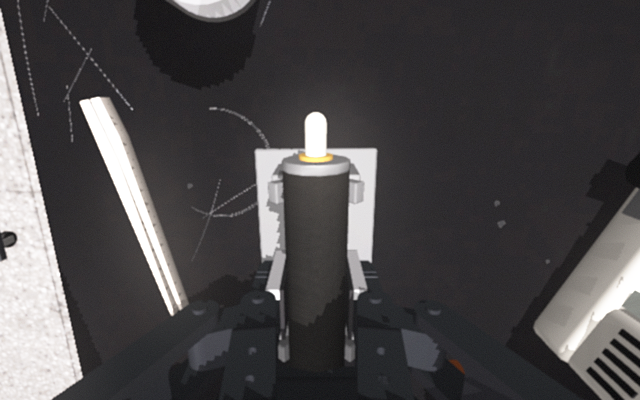

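```bash
python3 -c "
from h import *
np.set_printoptions(precision=1,suppress=True)
print('low hole',onz('wrist0',(137/2.7+230,403/2.7+180),67))
for n in ('side0','scene0','wrist0'):
  print(n,proj(n,[[595.7,-51.6,66.5],[584.5,-170,67]]))
crop('side0',280,130,345,215,9,'e');crop('wrist0',240,280,420,380,4.4,'f')
# cheek lines
W=lambda u,v:('wrist0',(u/2.7+230,v/2.7+180))
B=lambda u,v:('side0',(u/6+275,v/6+130))
C=lambda u,v:('scene0',(u/4.7+265,v/4.7+155))
for z in (106,107,108): print(z,'tall outer top edge W',onz(*W(78,180),z),onz(*W(536,215),z))
print('low inner top edge',onz(*W(72,440),80),onz(*W(447,455),80))
"
```

```text
low hole [ 584.1 -169.1   67. ]
side0 [[295.7 193.7]
 [361.1 199.8]]
scene0 [[302.9 197.5]
 [348.3 218.5]]
wrist0 [[288.4 232.4]
 [281.1 329.9]]
106 tall outer top edge W [572.4 -48.9 106. ] [726.3 -61.8 106. ]
107 tall outer top edge W [572.6 -48.4 107. ] [725.9 -61.3 107. ]
108 tall outer top edge W [572.8 -48.  108. ] [725.5 -60.7 108. ]
low inner top edge [ 558.9 -176.6   80. ] [ 711.3 -183.9   80. ]
```

View pics/e.png

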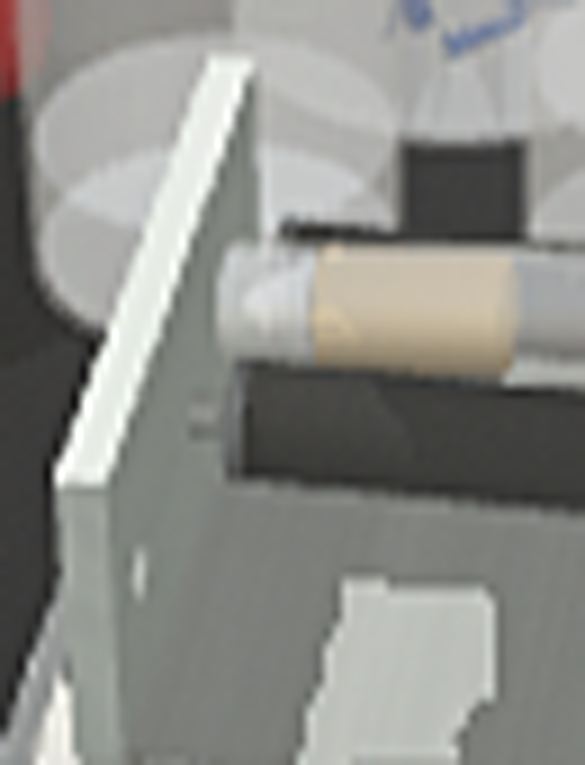

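View pics/f.png

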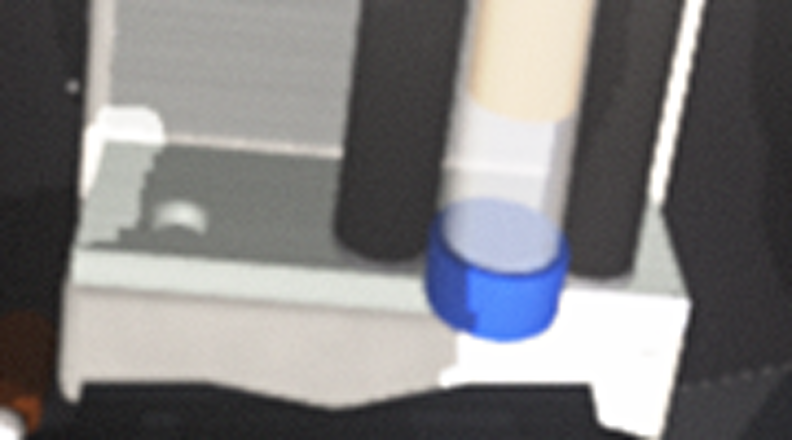

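>>> {"name": "step_arm", "arguments": {"deltas": [{"translation": [0,0,-1.5],"rot": [0,0,0]},{"translation": [0,0,-4.5],"rot": [0,0,0]},{"translation": [0.2,2,-7.5],"rot": [0,0,0.05]},{"translation": [0.5,5.5,-9.06],"rot": [0,0,0.12]},{"translation": [0.9,9.5,-9.06],"rot": [0,0,0.2]},{"translation": [1.3,13.5,-9.06],"rot": [0,0,0.28]},{"translation": [1.6,17.3,-9.06],"rot": [0,0,0.36]},{"translation": [1.76,19.13,-9.06],"rot": [0,0,0.398]}]}}

```text
clock: 3.72
eef_pos: [589.7, -127.7, 295.4]
tcp_rot: [3.141, -0.0, 1.475]
contact_force: [0.1, -0.5, -1.9]
opening: 0.285
```

>>> {"name": "step_arm", "arguments": {"deltas": [{"translation": [0,0,0],"rot": [0,0,0]},{"translation": [0,0,0],"rot": [0,0,0]}]}}

```text
clock: 3.98
eef_pos: [587.3, -128.7, 294.7]
tcp_rot: [-3.14, 0.0, 1.477]
contact_force: [-0.9, 1.0, -1.5]
opening: 0.282
```

```bash
python3 -c "
from h import *
grab('wrist','w4');grab('side','s4');grab('scene','c4');st()
crop('side4' if 0 else 's4',270,90,400,240,5,'s4c');crop('c4',265,110,415,260,4.5,'c4c')"
```

```text
clock 4.125
qpos [-2.1850e-01  4.3960e-01  1.7766e+00 -1.0000e-04  9.2590e-01 -1.2320e-01]
qvel [ 0.0004  0.0006 -0.0044  0.0025 -0.0017  0.0039]
joint_efforts [ 1.73500e-01 -6.22920e+01 -2.95331e+01  5.10000e-03  1.35000e-02
 -1.31000e-02]
eef_pos [ 587.3875 -128.9077  294.7298]
tcp_rot [-3.1411  0.      1.4756]
contact_force [-1.4548  0.9796 -2.9177]
wrist_torque [-0.038   0.0111  0.0107]
opening 0.2819
```

View pics/w4.png

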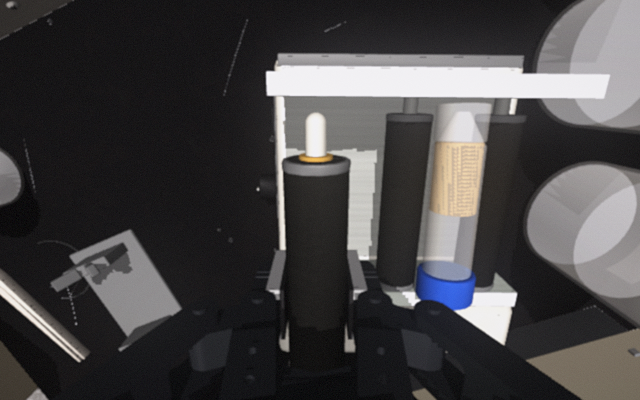

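View pics/s4c.png

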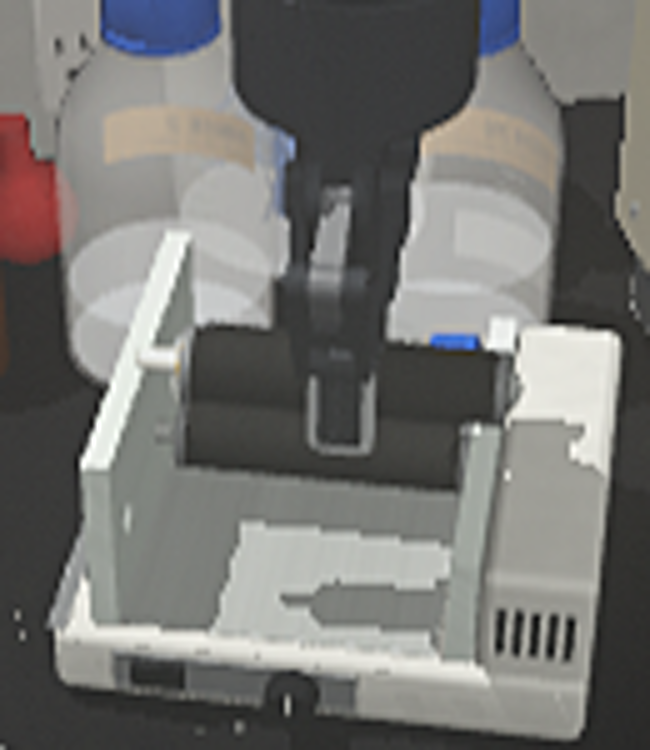

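View pics/c4c.png

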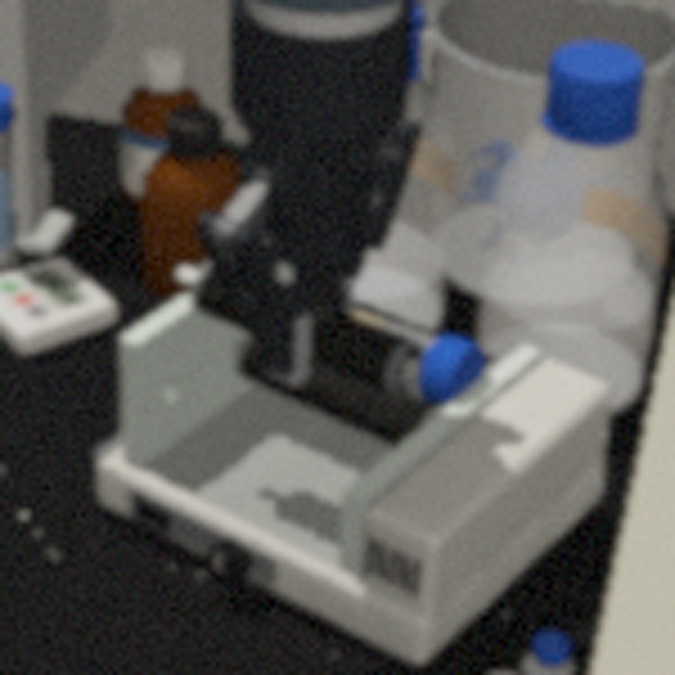

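```bash
python3 -c "
from h import *
crop('w4',260,50,540,310,2.8,'w4c')
crop('w4',375,90,440,300,3.5,'w4d')
_,_,im=load('w4'); g=cv2.cvtColor(im,cv2.COLOR_BGR2GRAY)
for r in (130,150,170,190,210,230,250,270): print(r,g[r,372:444:1].tolist())
"
```

```text
130 [119, 121, 117, 119, 118, 118, 117, 121, 119, 117, 116, 119, 118, 92, 52, 42, 41, 42, 44, 46, 42, 47, 44, 45, 50, 44, 48, 47, 49, 47, 50, 47, 48, 53, 50, 52, 50, 55, 52, 52, 51, 51, 54, 52, 55, 53, 56, 52, 49, 54, 50, 53, 50, 53, 51, 51, 49, 47, 58, 87, 114, 115, 109, 110, 117, 125, 135, 139, 146, 151, 156, 161]
150 [159, 158, 163, 174, 167, 130, 115, 117, 116, 118, 119, 100, 66, 39, 34, 38, 41, 40, 42, 38, 43, 41, 40, 43, 45, 44, 44, 44, 45, 45, 48, 42, 47, 47, 49, 47, 42, 48, 50, 48, 46, 48, 49, 48, 48, 48, 47, 49, 44, 48, 47, 47, 48, 48, 45, 42, 55, 88, 113, 115, 110, 106, 105, 104, 120, 129, 142, 147, 153, 162, 176, 184]
170 [204, 201, 176, 128, 114, 116, 117, 117, 117, 116, 94, 51, 32, 36, 38, 36, 37, 40, 38, 42, 43, 43, 41, 43, 43, 43, 46, 43, 45, 46, 44, 48, 41, 44, 47, 45, 48, 48, 47, 44, 46, 45, 46, 46, 45, 45, 45, 46, 43, 46, 45, 43, 39, 41, 66, 100, 116, 115, 110, 107, 101, 101, 105, 119, 127, 140, 155, 165, 171, 168, 168, 179]
190 [204, 202, 177, 129, 116, 116, 117, 116, 108, 75, 41, 31, 31, 36, 37, 37, 38, 37, 40, 43, 45, 42, 43, 47, 44, 43, 42, 45, 44, 44, 46, 41, 4
[... 753 characters left out ...]
6, 153, 158, 166, 169, 174, 179, 181, 188, 189, 193, 192, 192, 191]
250 [114, 115, 115, 115, 98, 53, 29, 27, 35, 30, 32, 36, 34, 38, 38, 38, 36, 39, 40, 38, 37, 44, 41, 42, 39, 40, 41, 37, 38, 42, 42, 44, 43, 44, 43, 44, 40, 43, 43, 40, 40, 36, 34, 33, 37, 66, 100, 115, 115, 116, 112, 107, 107, 117, 125, 136, 143, 150, 159, 167, 169, 174, 179, 182, 186, 188, 192, 190, 189, 190, 193, 193]
270 [32, 35, 31, 28, 30, 23, 29, 31, 30, 30, 35, 34, 37, 34, 39, 37, 37, 38, 35, 39, 39, 37, 40, 39, 39, 37, 41, 38, 41, 44, 40, 40, 38, 43, 38, 37, 36, 40, 35, 37, 36, 28, 32, 56, 67, 49, 43, 51, 46, 49, 56, 66, 80, 94, 99, 104, 109, 119, 122, 129, 136, 138, 139, 145, 147, 147, 146, 150, 149, 149, 147, 151]
```

View pics/w4c.png

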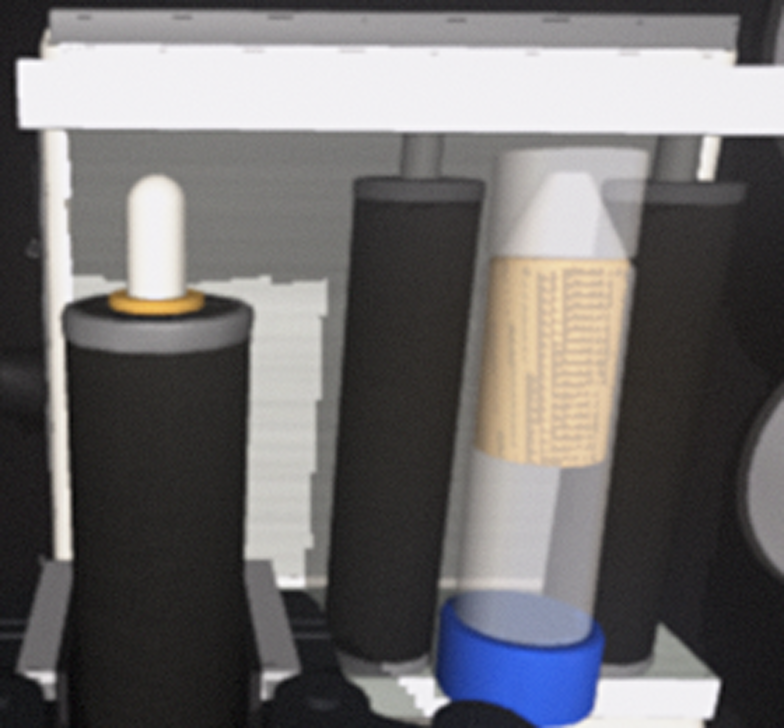

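```bash
cat > fit.py <<'E'
from h import *
from scipy.optimize import least_squares
np.set_printoptions(precision=3,suppress=True)
_,_,im=load('w4'); g=cv2.cvtColor(im,cv2.COLOR_BGR2GRAY).astype(float)
def edge(r,a,b,th,rising):
    for u in range(a,b):
        x,y=g[r,u],g[r,u+1]
        if (rising and x<th<=y) or (not rising and x>th>=y): return u+(th-x)/(y-x)
rows=[130,140,150,160,170,180,190,200,210,220,230,240,250]
obs=[]
for r in rows:
    L=edge(r,374,400,75,False);R=edge(r,405,440,75,True); obs+=[(L,r),(R,r)]
def fitcyl(obs,z,rad,x0,y0):
    def res(p):
        d=np.array([-np.sin(p[1]),np.cos(p[1]),0]); c=np.array([p[0],y0,z if z else p[2]])
        out=[]
        for uv in obs:
            o,q=ray('w4',uv); n=np.cross(q,d); n/=np.linalg.norm(n); out.append(abs((c-o)@n)-rad)
        return out
    s=least_squares(res,[x0,-0.095]+([] if z else [67]));return s.x,np.sqrt(np.mean(s.fun**2))
y0=-110.8
for z in (None,63,66,68,70): print('mid',z,fitcyl(obs,z,13,642,y0))
ob2=[]
for r in (180,190,200,210,220,230,240): 
    L=[edge(r,275,300,70,False)];print(g[r,278:292].astype(int).tolist(),g[r,340:356].astype(int).tolist()) if r==200 else 0
E
python3 fit.py
```

```text
mid None (array([642.268,  -0.103,  67.003]), np.float64(0.06285700323273373))
mid 63 (array([643.366,  -0.103]), np.float64(0.26946118644632205))
mid 66 (array([642.543,  -0.103]), np.float64(0.09088866739008533))
mid 68 (array([641.994,  -0.103]), np.float64(0.09061660229598933))
mid 70 (array([641.446,  -0.102]), np.float64(0.2060157332231172))
[140, 186, 220, 231, 237, 203, 90, 15, 25, 27, 33, 33, 36, 32] [37, 40, 38, 38, 35, 40, 28, 47, 108, 173, 201, 204, 204, 199, 201, 199]
```

```bash
cat >> fit.py <<'E'
ob2=[]
for r in range(178,248,6):
    s=g[r]; gl=[u for u in range(278,292) if s[u]>80>=s[u+1]]; gr=[u for u in range(338,358) if s[u]<75<=s[u+1]]
    if gl: u=gl[-1]; ob2.append((u+(s[u]-80)/(s[u]-s[u+1]),r))
    if gr: u=gr[0]; ob2.append((u+(75-s[u])/(s[u+1]-s[u]),r))
print(ob2)
e=np.array([587.3875,-128.9077]); yaw=1.4756-np.pi/2
print('expect x at y',e[0]+(-np.sin(yaw))*(-110.8-e[1])/np.cos(yaw),yaw)
for z in (None,140.3): print('held',fitcyl(ob2,z,13,588,y0))
print('held tip proj',proj('w4',[*(e+72*np.array([-np.sin(yaw),np.cos(yaw)])),140.3]))
E
python3 fit.py | tail -5
```

```text
[(np.float64(283.3076923076923), 178), (np.float64(348.21176470588233), 178), (np.float64(283.59302325581393), 184), (np.float64(348.109756097561), 184), (np.float64(283.7032967032967), 190), (np.float64(348.0), 190), (np.float64(283.94392523364485), 196), (np.float64(347.8), 196), (np.float64(284.1044776119403), 202), (np.float64(347.5), 202), (np.float64(284.25), 208), (np.float64(347.35820895522386), 208), (np.float64(284.5652173913044), 214), (np.float64(347.2439024390244), 214), (np.float64(284.8557692307692), 220), (np.float64(347.1829268292683), 220), (np.float64(285.16883116883116), 226), (np.float64(347.1111111111111), 226), (np.float64(285.2682926829268), 232), (np.float64(346.9318181818182), 232), (np.float64(285.3974358974359), 238), (np.float64(346.4782608695652), 238), (np.float64(285.55555555555554), 244), (np.float64(346.36986301369865), 244)]
expect x at y 589.1165126521225 -0.09519632679489654
held (array([588.097,  -0.09 , 136.641]), np.float64(0.035357474515054284))
held (array([588.101,  -0.091]), np.float64(0.3711489339330058))
held tip proj [[318.973 115.87 ]]
```

```bash
cat > fit2.py <<'E'
from h import *
from scipy.optimize import least_squares
np.set_printoptions(precision=3,suppress=True)
def fitn(name,rows,a,b,y0,z,th,x0,yaw0):
    _,_,im=load(name); g=cv2.GaussianBlur(cv2.cvtColor(im,cv2.COLOR_BGR2GRAY),(3,3),0).astype(float)
    obs=[]
    for r in rows:
        s=g[r]; mid=(a+b)//2
        u=mid
        while s[u]<th and u>a-15: u-=1
        obs.append((u+(s[u]-th)/(s[u]-s[u+1]),r))
        u=mid
        while s[u]<th and u<b+15: u+=1
        obs.append((u-1+(th-s[u-1])/(s[u]-s[u-1]),r))
    def res(p):
        d=np.array([-np.sin(p[1]),np.cos(p[1]),0]); c=np.array([p[0],y0,p[2] if len(p)>2 else z]); out=[]
        for uv in obs:
            o,q=ray(name,uv); n=np.cross(q,d); n/=np.linalg.norm(n); out.append(abs((c-o)@n)-13)
        return out
    for p0 in ([x0,yaw0],[x0,yaw0,z]):
        s=least_squares(res,p0,loss='soft_l1',f_scale=.3); print(name,s.x,np.sqrt(np.mean(s.fun**2)))
    print([tuple(np.round(o,1)) for o in obs][::4])
fitn('w1',range(165,236,5),306,341,-202.47,50,70,411,.303)
fitn('w2',range(200,250,5),286,346,-202.47,50,70,411,.303)
fitn('w3',range(195,245,5),286,346,-202.47,50,70,411,.303)
E
python3 fit2.py
```

```text
w1 [410.34    0.308] 0.766442786617877
w1 [410.434   0.308  45.233] 0.7880375116967566
[(np.float64(304.3), np.float64(165.0)), (np.float64(304.3), np.float64(175.0)), (np.float64(304.3), np.float64(185.0)), (np.float64(304.6), np.float64(195.0)), (np.float64(304.6), np.float64(205.0)), (np.float64(304.9), np.float64(215.0)), (np.float64(304.9), np.float64(225.0)), (np.float64(299.5), np.float64(235.0))]fit2.py:11: RuntimeWarning: divide by zero encountered in scalar divide
  obs.append((u+(s[u]-th)/(s[u]-s[u+1]),r))
fit2.py:14: RuntimeWarning: divide by zero encountered in scalar divide
  obs.append((u-1+(th-s[u-1])/(s[u]-s[u-1]),r))
h.py:13: RuntimeWarning: invalid value encountered in matmul
  K,T,_=load(name); d=np.linalg.inv(K)@[uv[0],uv[1],1]; d=d*[1,-1,-1]
Traceback (most recent call last):
  File "fit2.py", line 24, in <module>
    fitn('w2',range(200,250,5),286,346,-202.47,50,70,411,.303)
    ~~~~^^^^^^^^^^^^^^^^^^^^^^^^^^^^^^^^^^^^^^^^^^^^^^^^^^^^^^
  File "fit2.py", line 21, in fitn
    s=least_squares(res,p0,loss='soft_l1',f_scale=.3); print(name,s.x,np.sqrt(np.mean(s.fun**2)))
ValueError: Residuals are not finite in the initial point.
```

```bash
python3 -c "
from h import *
np.set_printoptions(precision=2,suppress=True)
crop('s4',285,145,325,215,10,'s4e')
print(proj('s4',[[594.24,-57.24,140.3],[594.24,-57.24,138]]), proj('s4',[[597,-51.6,z] for z in (66,68,70,72)]), proj('c4',[[597,-51.6,z] for z in (66,68,70,72)]))
print(proj('s4',[[573,-41,z] for z in (106,108,110)]))
crop('c4',290,180,320,215,12,'c4e')
"
```

```text
[[297.14 160.87]
 [297.19 161.97]] [[295.78 193.46]
 [295.73 192.6 ]
 [295.69 191.74]
 [295.64 190.88]] [[303.23 197.42]
 [303.23 196.67]
 [303.23 195.91]
 [303.23 195.15]]
[[287.29 183.97]
 [287.23 183.06]
 [287.17 182.14]]
```

View pics/s4e.png

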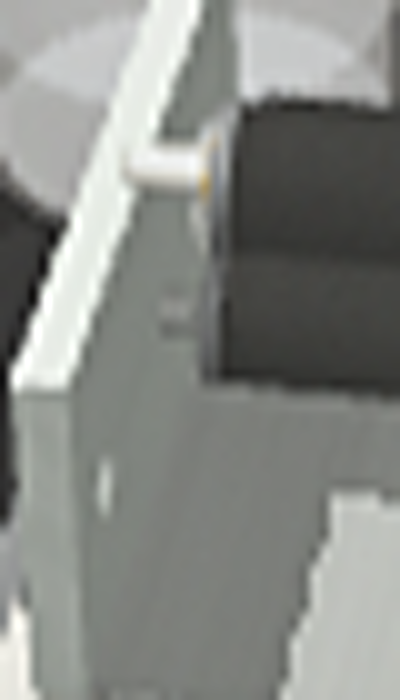

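View pics/c4e.png

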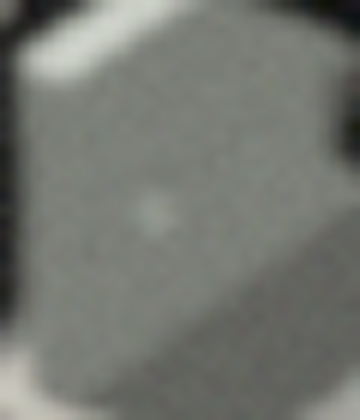

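```bash
python3 -c "
from h import *
np.set_printoptions(precision=2,suppress=True)
for z in (106,108,111): print(z,onz('w4',(316,97),z), onz('w4',(280,97.5),z),onz('w4',(600,98),z))
print('tip',onz('w4',(316,113),140.3))
s=readout.sense();print(s['clock'],s['eef_pos'],s['contact_force'])
"
```

```text
106 [593.75 -50.38 106.  ] [577.13 -49.03 106.  ] [724.61 -63.15 106.  ]
108 [593.75 -50.38 108.  ] [577.34 -49.06 108.  ] [722.97 -63.   108.  ]
111 [593.75 -50.4  111.  ] [577.65 -49.1  111.  ] [720.5  -62.77 111.  ]
tip [593.23 -56.11 140.3 ]
4.125 [ 587.39 -128.91  294.73] [-1.45  0.98 -2.92]
```

>>> {"name": "step_arm", "arguments": {"deltas": [{"translation": [-0.05,0.155,0.8],"rot": [0,0,0.005]},{"translation": [-0.05,0.155,1.8],"rot": [0,0,0.005]},{"translation": [-0.05,0.155,2.8],"rot": [0,0,0.005]},{"translation": [-0.05,0.155,3.5],"rot": [0,0,0.005]},{"translation": [-0.05,0.155,3.93],"rot": [0,0,0.005]},{"translation": [-0.05,0.155,3.93],"rot": [0,0,0.005]},{"translation": [-0.05,0.155,3.93],"rot": [0,0,0.005]}]}}

```text
clock: 5.0
eef_pos: [589.8, -129.2, 255.5]
tcp_rot: [3.141, 0.0, 1.471]
contact_force: [-0.8, 0.2, -1.8]
opening: 0.284
```

```bash
python3 -c "
from h import *
grab('wrist','w5');grab('side','s5');st()
crop('s5',270,110,400,240,5,'s5c')"
```

```text
clock 5.1
qpos [-0.2181  0.4947  1.7935 -0.      0.8527 -0.1181]
qvel [-0.002  -0.0005 -0.0015  0.0011  0.0007 -0.001 ]
joint_efforts [ 2.00000e-03 -6.39098e+01 -2.73616e+01  0.00000e+00  1.30000e-03
  0.00000e+00]
eef_pos [ 589.8603 -129.2134  255.6677]
tcp_rot [3.1409e+00 1.0000e-04 1.4708e+00]
contact_force [-0.5736  0.8558 -2.192 ]
wrist_torque [-0.0139  0.0127  0.0223]
opening 0.2838
```

View pics/w5.png

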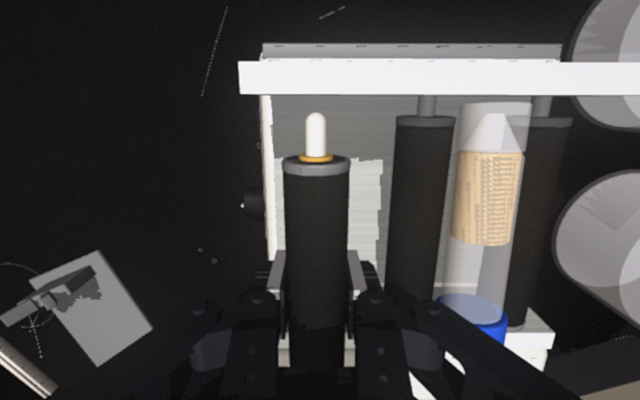

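View pics/s5c.png

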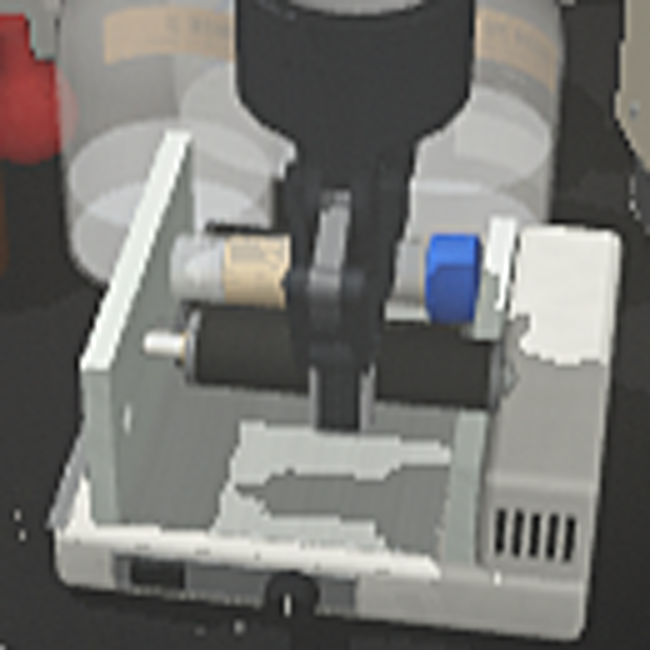

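```bash
cat > fit3.py <<'E'
from h import *
from scipy.optimize import least_squares
import sys
np.set_printoptions(precision=3,suppress=True)
def edges(name,r,a,b,th):
    _,_,im=load(name); s=cv2.cvtColor(im,cv2.COLOR_BGR2GRAY).astype(float)[r]
    u=(a+b)//2
    while s[u]<th: u-=1
    L=u+(s[u]-th)/(s[u]-s[u+1])
    u=(a+b)//2
    while s[u]<th: u+=1
    return L,u-1+(th-s[u-1])/(s[u]-s[u-1])
def fit(name,lines,y0,z,x0,yaw0):
    def res(p):
        d=np.array([-np.sin(p[1]),np.cos(p[1]),0]); c=np.array([p[0],y0,p[2] if len(p)>2 else z]); out=[]
        for L,R,r in lines:
            for uv in ((L,r),(R,r)):
                o,q=ray(name,uv); n=np.cross(q,d); n/=np.linalg.norm(n); out.append(abs((c-o)@n)-13)
        return out
    out=[]
    for p0 in ([x0,yaw0],[x0,yaw0,z]):
        s=least_squares(res,p0,loss='soft_l1',f_scale=.2); out.append((s.x,np.sqrt(np.mean(s.fun**2))))
    return out
if __name__=='__main__':
    n='w5'; y0=-110.8
    m=[(*edges(n,r,395,445,78),r) for r in range(130,252,6)]
    h=[(*edges(n,r,290,344,78),r) for r in range(180,246,6)]
    print(m[::5],h[::4])
    print('mid',fit(n,m,y0,67,642,-.1)); print('held',fit(n,h,y0,101,590,-.1))
    e=np.array([589.86,-129.21]);print('FK held x',e[0]+0.1003*(y0-e[1]))
E
python3 fit3.py
```

```text
[(np.float64(395.2142857142857), np.float64(453.375), 130), (np.float64(392.8666666666667), np.float64(449.5625), 160), (np.float64(390.36842105263156), np.float64(445.7567567567568), 190), (np.float64(388.3255813953488), np.float64(441.8888888888889), 220), (np.float64(386.2391304347826), np.float64(438.0), 250)] [(np.float64(283.09615384615387), np.float64(348.18823529411765), 180), (np.float64(283.9684210526316), np.float64(347.530303030303), 204), (np.float64(284.90526315789475), np.float64(346.9555555555556), 228)]
mid [(array([642.43 ,  -0.103]), np.float64(0.17678735909051854)), (array([641.774,  -0.103,  69.066]), np.float64(0.0453582113853371))]
held [(array([591.052,  -0.097]), np.float64(0.31753896282527116)), (array([591.061,  -0.096,  97.875]), np.float64(0.026181672332660954))]
FK held x 591.7065230000001
```

```bash
python3 -c "
from h import *
np.set_printoptions(precision=2,suppress=True)
_,_,a=load('w4');_,_,b=load('w5')
g4=cv2.cvtColor(a,cv2.COLOR_BGR2GRAY).astype(int);g5=cv2.cvtColor(b,cv2.COLOR_BGR2GRAY).astype(int)
print(g4[80,260:275],g4[90,260:275],g5[75,230:250],g5[88,230:250]);print(g4[85:105,300],g5[85:105,300])
print(g4[88,600:618])
for r4,r5 in ((94,92),):
  pass
for n in ('w4','w5'):
  K,T,_=load(n);print(n,-T[:3,:3].T@T[:3,3], T[:3,:3])
"
```

```text
[ 34  30  36  30  26  73 191 246 243 241 242 241 241 241 241] [ 37  38  33  31  30  56 149 229 245 243 242 241 242 242 242] [ 29  31  33  34  33  31  33  38 114 210 245 243 242 241 242 242 241 242
 240 242] [ 35  33  35  33  35  35  32  28  43 120 212 244 243 242 242 242 242 242
 241 241]
[242 241 242 241 241 241 242 241 243 244 226 139 115 119 118 121 122 121
 118 119] [241 242 242 241 241 241 243 245 230 152 108 117 125 124 119 124 124 121
 123 121]
[238 237 239 237 239 236 216 184 177 180 180 179 177 181 180 179 179 179]
w4 [593.82 -51.1  265.37] [[ 1.   -0.09 -0.  ]
 [ 0.09  0.95 -0.3 ]
 [ 0.03  0.3   0.95]]
w5 [596.9  -51.65 226.24] [[ 1.   -0.1   0.  ]
 [ 0.1   0.95 -0.3 ]
 [ 0.03  0.3   0.95]]
```

```bash
python3 -c "
from h import *
np.set_printoptions(precision=2,suppress=True)
# inner-left top corner of tall cheek
print(tri([('w4',(265.9,96)),('w5',(238.9,94))]))
print(tri([('w4',(265.9,96)),('w5',(238.9,94)),('side0',(106/9+280,488/9+130))]))
for z in (104,106,108,110,112,114): print(z,onz('w4',(265.9,96),z),onz('w5',(238.9,94),z),onz('side0',(106/9+280,488/9+130),z))
"
```

```text
(array([571.39, -47.74, 110.42]), [array([ 0.01, -0.27]), array([-0.  ,  0.37])])
(array([570.89, -48.14, 107.42]), [array([0.03, 0.79]), array([0.73, 1.83]), array([-0.56, -0.01])])
104 [570.43 -47.72 104.  ] [569.99 -47.4  104.  ] [575.29 -48.46 104.  ]
106 [570.72 -47.76 106.  ] [570.43 -47.47 106.  ] [572.74 -48.83 106.  ]
108 [571.01 -47.81 108.  ] [570.87 -47.54 108.  ] [570.19 -49.21 108.  ]
110 [571.3  -47.85 110.  ] [571.31 -47.61 110.  ] [567.63 -49.59 110.  ]
112 [571.59 -47.89 112.  ] [571.76 -47.68 112.  ] [565.08 -49.96 112.  ]
114 [571.88 -47.93 114.  ] [572.2  -47.75 114.  ] [562.53 -50.34 114.  ]
```

>>> {"name": "step_arm", "arguments": {"deltas": [{"translation": [0,-0.12,0],"rot": [0,0,0.003]},{"translation": [0.2,-0.12,0],"rot": [0,0,0.003]},{"translation": [0.35,-0.12,0],"rot": [0,0,0.003]},{"translation": [0.45,-0.12,0],"rot": [0,0,0.003]},{"translation": [0.45,-0.12,0],"rot": [0,0,0.003]}]}}

```text
clock: 5.72
eef_pos: [589.0, -124.4, 255.3]
tcp_rot: [3.142, 0.0, 1.468]
contact_force: [-1.1, 0.8, -1.7]
opening: 0.287
```

```bash
python3 -c "
from h import *
s=readout.sense();print(s['clock'],s['eef_pos'],s['tcp_rot'],s['contact_force'],s['wrist_torque'])
"
```

```text
5.725 [ 588.98162145 -124.43889081  255.29172146] [3.14154611e+00 2.16636967e-05 1.46803827e+00] [-1.09457537  0.8450683  -1.6811669 ] [ 0.03795934 -0.02025617 -0.01340992]
```

>>> {"name": "step_arm", "arguments": {"deltas": [{"translation": [0.1,0,0],"rot": [0,0,0]},{"translation": [0.2,0,0],"rot": [0,0,0]},{"translation": [0.2,0,0],"rot": [0,0,0]}]}}

```text
clock: 6.1
eef_pos: [589.2, -122.6, 255.3]
tcp_rot: [-3.142, 0.0, 1.468]
contact_force: [-0.0, -0.4, -1.6]
opening: 0.281
```

>>> {"name": "step_arm", "arguments": {"deltas": [{"translation": [0.1,0,0],"rot": [0,0,0]},{"translation": [0.2,0,0],"rot": [0,0,0]},{"translation": [0.2,0,0],"rot": [0,0,0]}]}}

```text
clock: 6.48
eef_pos: [589.3, -120.7, 255.3]
tcp_rot: [-3.142, 0.0, 1.468]
contact_force: [-1.5, -4.2, -2.2]
opening: 0.282
```

>>> {"name": "step_arm", "arguments": {"deltas": [{"translation": [0.1,0,0],"rot": [0,0,0]},{"translation": [0.2,0,0],"rot": [0,0,0]},{"translation": [0.2,0,0],"rot": [0,0,0]}]}}

```text
clock: 6.85
eef_pos: [589.6, -118.7, 255.3]
tcp_rot: [3.142, 0.0, 1.468]
contact_force: [-0.0, -5.2, -2.5]
opening: 0.282
```

>>> {"name": "step_arm", "arguments": {"deltas": [{"translation": [0.15,0,0],"rot": [0,0,0]},{"translation": [0.3,0,0],"rot": [0,0,0]},{"translation": [0.45,0,0],"rot": [0,0,0]},{"translation": [0.6,0,0],"rot": [0,0,0]},{"translation": [0.6,0,0],"rot": [0,0,0]}]}}

```text
clock: 7.48
eef_pos: [590.2, -113.1, 255.3]
tcp_rot: [3.141, 0.001, 1.468]
contact_force: [-1.4, -7.9, -2.2]
opening: 0.287
```

```bash
python3 -c "
from h import *
grab('wrist','w6');grab('side','s6')
s=readout.sense();print(s['clock'],s['eef_pos'],s['tcp_rot'],s['contact_force'],s['wrist_torque'])
"
```

```text
7.575 [ 590.15998665 -113.11800332  255.29662393] [3.14147831e+00 9.64538637e-04 1.46807678e+00] [-1.53338775 -8.16293721 -3.17013942] [-1.24312524  0.16564412  0.06965781]
```

View pics/w6.png

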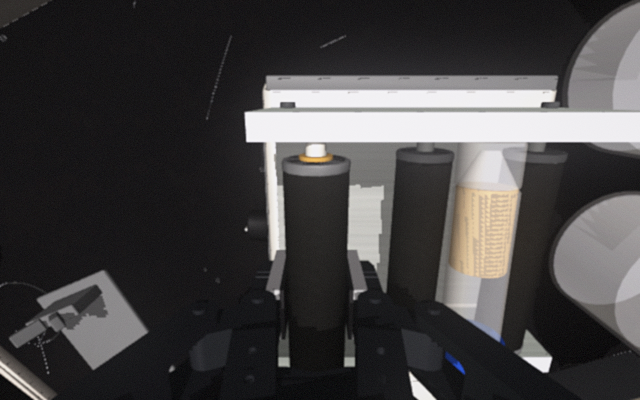

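>>> {"name": "step_arm", "arguments": {"deltas": [{"translation": [0.2,0,0],"rot": [0,0,0]},{"translation": [0.4,0,0],"rot": [0,0,0]},{"translation": [0.47,0,0],"rot": [0,0,0]},{"translation": [0.47,0,0],"rot": [0,0,0]},{"translation": [0.47,0,0],"rot": [0,0,0]}]}}

```text
clock: 8.2
eef_pos: [590.6, -108.8, 255.3]
tcp_rot: [3.141, 0.002, 1.468]
contact_force: [-2.3, -10.1, -2.8]
opening: 0.287
```

>>> {"name": "step_arm", "arguments": {"deltas": [{"translation": [0,0,0.2],"rot": [0,0,0]},{"translation": [0,0,0.4],"rot": [0,0,0]},{"translation": [0,0,0.6],"rot": [0,0,0]},{"translation": [0,0,0.8],"rot": [0,0,0]},{"translation": [0,0,0.8],"rot": [0,0,0]}]}}

```text
clock: 8.82
eef_pos: [591.1, -108.9, 247.8]
tcp_rot: [3.14, 0.001, 1.468]
contact_force: [-0.7, -11.0, 0.2]
opening: 0.282
```

>>> {"name": "step_arm", "arguments": {"deltas": [{"translation": [0.06,0,0.2],"rot": [0,0,0]},{"translation": [0.06,0,0.4],"rot": [0,0,0]},{"translation": [0.06,0,0.6],"rot": [0,0,0]},{"translation": [0.06,0,0.6],"rot": [0,0,0]}]}}

```text
clock: 9.32
eef_pos: [591.2, -108.3, 241.9]
tcp_rot: [3.14, 0.001, 1.468]
contact_force: [0.3, -9.8, -0.7]
opening: 0.281
```

```bash
python3 -c "
from h import *
grab('scene','c7');grab('side','s7')
s=readout.sense();print(s['clock'],s['eef_pos'],s['tcp_rot'],s['contact_force'],s['wrist_torque'])
crop('s7',270,110,400,240,5,'s7c')
crop('c7',270,130,390,250,5,'c7c')
"
```

```text
9.425 [ 591.16917856 -108.2910328   241.82417751] [3.13987535e+00 1.46877081e-03 1.46793481e+00] [ -0.39837972 -11.28662351   0.24562146] [-1.57245745  0.03716509 -0.0801503 ]
```

View pics/s7c.png

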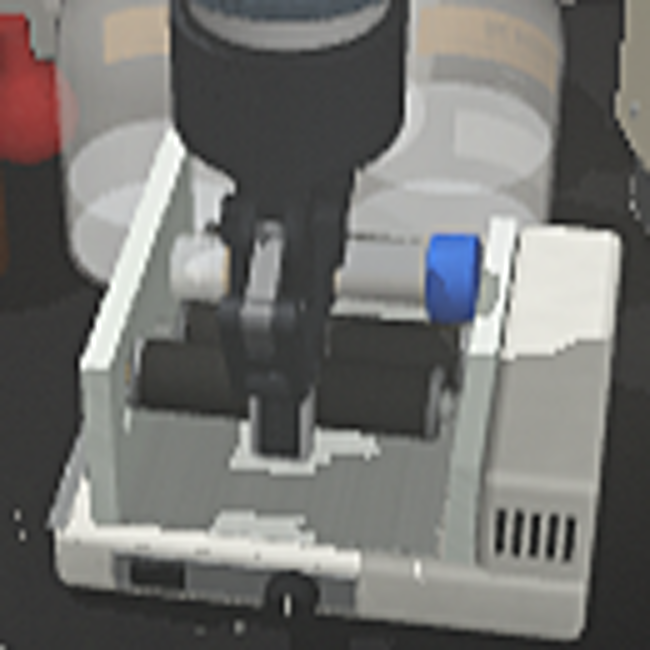

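View pics/c7c.png

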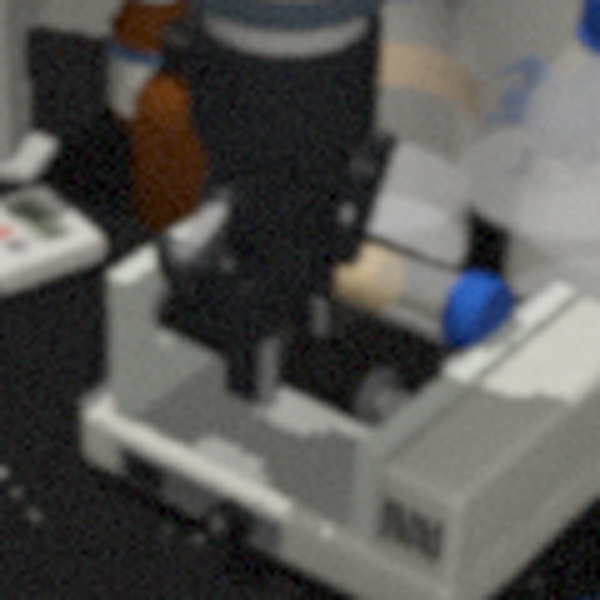

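The stub is inside the low cheek and the pin is pressed on the tall face. I'll keep going down slowly.

>>> {"name": "step_arm", "arguments": {"deltas": [{"translation": [0,0,0.15],"rot": [0,0,0]},{"translation": [0,0,0.3],"rot": [0,0,0]},{"translation": [0,0,0.45],"rot": [0,0,0]},{"translation": [0,0,0.6],"rot": [0,0,0]},{"translation": [0,0,0.75],"rot": [0,0,0]},{"translation": [0,0,0.9],"rot": [0,0,0]},{"translation": [0,0,1.05],"rot": [0,0,0]},{"translation": [0,0,1.15],"rot": [0,0,0]}]}}

```text
clock: 10.42
eef_pos: [591.2, -108.3, 230.5]
tcp_rot: [3.14, 0.001, 1.468]
contact_force: [-1.5, -10.8, 2.8]
opening: 0.285
```

>>> {"name": "step_arm", "arguments": {"deltas": [{"translation": [0,0,0.08],"rot": [0,0,0]},{"translation": [0,0,0.16],"rot": [0,0,0]},{"translation": [0,0,0.16],"rot": [0,0,0]}]}}

```text
clock: 10.8
eef_pos: [591.2, -108.3, 228.8]
tcp_rot: [3.14, 0.001, 1.468]
contact_force: [-0.9, -11.1, 1.8]
opening: 0.288
```

>>> {"name": "step_arm", "arguments": {"deltas": [{"translation": [0,0,0.05],"rot": [0,0,0]},{"translation": [0,0,0.1],"rot": [0,0,0]},{"translation": [0,0,0.1],"rot": [0,0,0]}]}}

```text
clock: 11.18
eef_pos: [591.0, -107.9, 227.3]
tcp_rot: [3.14, 0.001, 1.468]
contact_force: [0.3, -8.2, -4.6]
opening: 0.282
```

>>> {"name": "step_arm", "arguments": {"deltas": [{"translation": [0,0,0.05],"rot": [0,0,0]},{"translation": [0,0,0.05],"rot": [0,0,0]},{"translation": [0,0,0.05],"rot": [0,0,0]}]}}

```text
clock: 11.55
eef_pos: [590.8, -107.8, 226.4]
tcp_rot: [3.141, 0.001, 1.468]
contact_force: [0.8, -8.7, -6.9]
opening: 0.282
```

>>> {"name": "step_arm", "arguments": {"deltas": [{"translation": [0,0,0.05],"rot": [0,0,0]},{"translation": [0,0,0.05],"rot": [0,0,0]},{"translation": [0,0,0.05],"rot": [0,0,0]}]}}

```text
clock: 11.92
eef_pos: [590.8, -107.8, 226.0]
tcp_rot: [3.141, 0.001, 1.468]
contact_force: [1.6, -7.6, -4.6]
opening: 0.286
```

>>> {"name": "step_arm", "arguments": {"deltas": [{"translation": [0,0,0.05],"rot": [0,0,0]},{"translation": [0,0,0.05],"rot": [0,0,0]},{"translation": [0,0,0.05],"rot": [0,0,0]}]}}

```text
clock: 12.3
eef_pos: [590.8, -107.8, 225.6]
tcp_rot: [3.141, 0.001, 1.468]
contact_force: [0.0, -7.7, -3.5]
opening: 0.283
```

>>> {"name": "step_arm", "arguments": {"deltas": [{"translation": [0,0,0.05],"rot": [0,0,0]},{"translation": [0,0,0.05],"rot": [0,0,0]},{"translation": [0,0,0.05],"rot": [0,0,0]}]}}

```text
clock: 12.68
eef_pos: [590.8, -107.8, 225.2]
tcp_rot: [3.141, 0.001, 1.468]
contact_force: [-0.4, -8.2, -3.0]
opening: 0.287
```

>>> {"name": "step_arm", "arguments": {"deltas": [{"translation": [0,0,0.05],"rot": [0,0,0]},{"translation": [0,0,0.05],"rot": [0,0,0]},{"translation": [0,0,0.05],"rot": [0,0,0]}]}}

```text
clock: 13.05
eef_pos: [590.9, -107.8, 224.8]
tcp_rot: [3.141, 0.001, 1.468]
contact_force: [-0.9, -7.4, -3.0]
opening: 0.284
```

>>> {"name": "step_arm", "arguments": {"deltas": [{"translation": [0,0,0.05],"rot": [0,0,0]},{"translation": [0,0,0.05],"rot": [0,0,0]},{"translation": [0,0,0.05],"rot": [0,0,0]}]}}

```text
clock: 13.42
eef_pos: [590.9, -107.8, 224.4]
tcp_rot: [3.141, 0.001, 1.468]
contact_force: [-0.1, -7.9, -1.0]
opening: 0.286
```

>>> {"name": "step_arm", "arguments": {"deltas": [{"translation": [0,0,0.05],"rot": [0,0,0]},{"translation": [0,0,0.05],"rot": [0,0,0]},{"translation": [0,0,0.05],"rot": [0,0,0]}]}}

```text
clock: 13.8
eef_pos: [590.9, -107.8, 223.9]
tcp_rot: [3.141, 0.001, 1.468]
contact_force: [-0.9, -8.5, -0.9]
opening: 0.286
```

>>> {"name": "step_arm", "arguments": {"deltas": [{"translation": [0,0,0.05],"rot": [0,0,0]},{"translation": [0,0,0.05],"rot": [0,0,0]},{"translation": [0,0,0.05],"rot": [0,0,0]}]}}

```text
clock: 14.18
eef_pos: [590.9, -107.9, 223.5]
tcp_rot: [3.141, 0.001, 1.468]
contact_force: [-1.4, -7.0, 0.3]
opening: 0.283
```

>>> {"name": "step_arm", "arguments": {"deltas": [{"translation": [0,0,0.05],"rot": [0,0,0]},{"translation": [0,0,0.05],"rot": [0,0,0]},{"translation": [0,0,0.05],"rot": [0,0,0]}]}}

```text
clock: 14.55
eef_pos: [591.0, -107.8, 223.1]
tcp_rot: [3.141, 0.001, 1.468]
contact_force: [-1.4, -7.8, 0.3]
opening: 0.287
```

```bash
python3 -c "
from h import *
grab('wrist','w8');grab('side','s8')
s=readout.sense();print(s['clock'],s['eef_pos'],s['tcp_rot'],s['contact_force'],s['wrist_torque'])
crop('s8',280,150,390,240,7,'s8c')
"
```

```text
14.65 [ 590.9596087 -107.8412018  223.1270645] [3.14073311e+00 6.72711880e-04 1.46785669e+00] [-0.57230272 -7.92755737  0.45228672] [-1.03935388  0.12861951  0.05116882]
```

View pics/s8c.png

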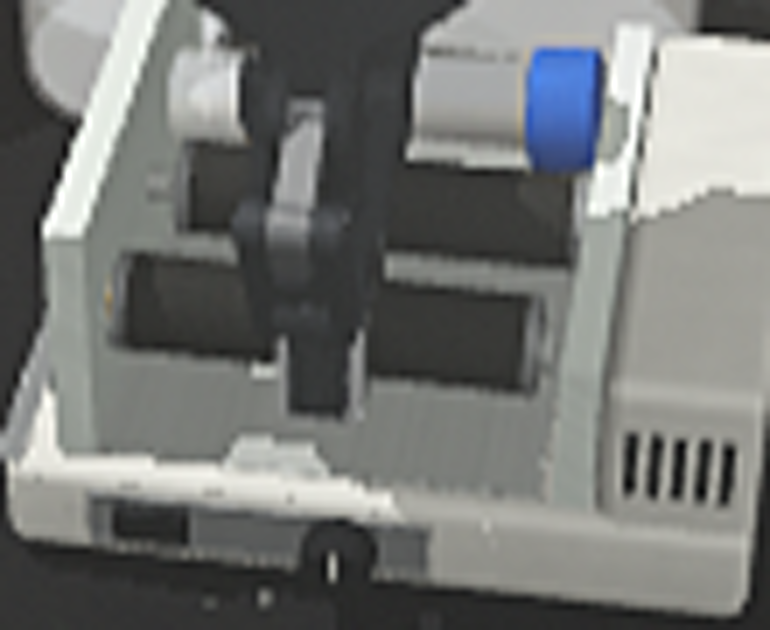

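View pics/w8.png

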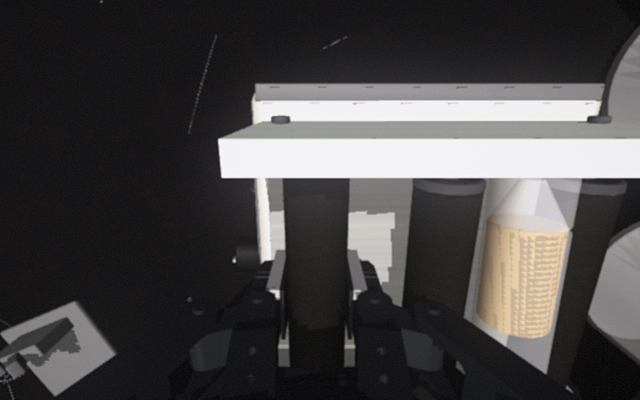

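>>> {"name": "step_arm", "arguments": {"deltas": [{"translation": [0,0,0.05],"rot": [0,0,0]},{"translation": [0,0,0.05],"rot": [0,0,0]},{"translation": [0,0,0.05],"rot": [0,0,0]}]}}

```text
clock: 15.02
eef_pos: [591.0, -107.8, 222.6]
tcp_rot: [3.141, 0.001, 1.468]
contact_force: [-1.4, -7.9, 0.1]
opening: 0.282
```

>>> {"name": "step_arm", "arguments": {"deltas": [{"translation": [0,0,0.05],"rot": [0,0,0]},{"translation": [0,0,0.05],"rot": [0,0,0]},{"translation": [0,0,0.05],"rot": [0,0,0]}]}}

```text
clock: 15.4
eef_pos: [591.0, -107.8, 222.1]
tcp_rot: [3.141, 0.001, 1.468]
contact_force: [-0.6, -7.7, 0.1]
opening: 0.289
```

>>> {"name": "step_arm", "arguments": {"deltas": [{"translation": [0,0,0.05],"rot": [0,0,0]},{"translation": [0,0,0.05],"rot": [0,0,0]},{"translation": [0,0,0.05],"rot": [0,0,0]}]}}

```text
clock: 15.78
eef_pos: [591.0, -107.9, 221.6]
tcp_rot: [3.141, 0.001, 1.468]
contact_force: [-1.7, -8.3, 1.5]
opening: 0.288
```

>>> {"name": "step_arm", "arguments": {"deltas": [{"translation": [0,0,0.05],"rot": [0,0,0]},{"translation": [0,0,0.05],"rot": [0,0,0]},{"translation": [0,0,0.05],"rot": [0,0,0]}]}}

```text
clock: 16.15
eef_pos: [591.0, -107.8, 221.2]
tcp_rot: [3.141, 0.001, 1.468]
contact_force: [-0.5, -8.6, 1.2]
opening: 0.283
```

>>> {"name": "step_arm", "arguments": {"deltas": [{"translation": [0,0,0.05],"rot": [0,0,0]},{"translation": [0,0,0.05],"rot": [0,0,0]},{"translation": [0,0,0.05],"rot": [0,0,0]}]}}

```text
clock: 16.52
eef_pos: [591.1, -107.9, 220.7]
tcp_rot: [3.14, 0.001, 1.468]
contact_force: [-0.8, -6.7, 0.8]
opening: 0.283
```

```bash
python3 -c "
from h import *
np.set_printoptions(precision=1,suppress=True)
grab('side','s9');grab('scene','c9')
s=readout.sense();print(s['clock'],s['eef_pos'],s['tcp_rot'],s['contact_force'],s['wrist_torque'])
e=s['eef_pos'];d=np.array([.103,.995,0])
# overlay silhouettes for pitch angles
_,_,im=load('s9')
from math import *
def cyl(c,yawd,pitch,r=12.8):
    ax=np.array([yawd[0]*cos(pitch),yawd[1]*cos(pitch),sin(pitch)])
    u=np.cross(ax,[0,0,1]);u/=np.linalg.norm(u);v=np.cross(u,ax)
    P=[]
    for t in (-55,55):
        P.append(np.array([c+ax*t+r*(u*cos(a)+v*sin(a)) for a in np.linspace(0,2*pi,60)]))
    return P
sc=7;x0,y0=280,150
base=cv2.resize(im[150:240,280:390],None,fx=sc,fy=sc,interpolation=cv2.INTER_CUBIC)
cv2.imwrite('pics/s9p.png',base)
o=base.copy()
for pitch,col in ((0,(0,255,0)),):
    P=cyl(np.array([e[0],e[1],e[2]-154.4]),d,pitch)
    pts=np.vstack([proj('s9',p) for p in P]).astype(np.float32)
    hull=cv2.convexHull(((pts-[x0,y0]+.5)*sc).astype(np.int32)); cv2.polylines(o,[hull],True,col,1)
P=cyl(np.array([642.7-.3,-110.8-4.5,68.]),d,0)
pts=np.vstack([proj('s9',p) for p in P]);hull=cv2.convexHull(((pts-[x0,y0]+.5)*sc).astype(np.int32)); cv2.polylines(o,[hull],True,(0,0,255),1)
cv2.imwrite('pics/s9o.png',o)
"
```

```text
16.625 [ 591.1 -107.8  220.7] [3.1 0.  1.5] [-0.6 -7.6  0.8] [-1.1  0.1 -0. ]Traceback (most recent call last):
  File "<string>", line 22, in <module>
    P=cyl(np.array([e[0],e[1],e[2]-154.4]),d,pitch)
                    ~^^^
TypeError: 'float' object is not subscriptable
```

View pics/s9p.png

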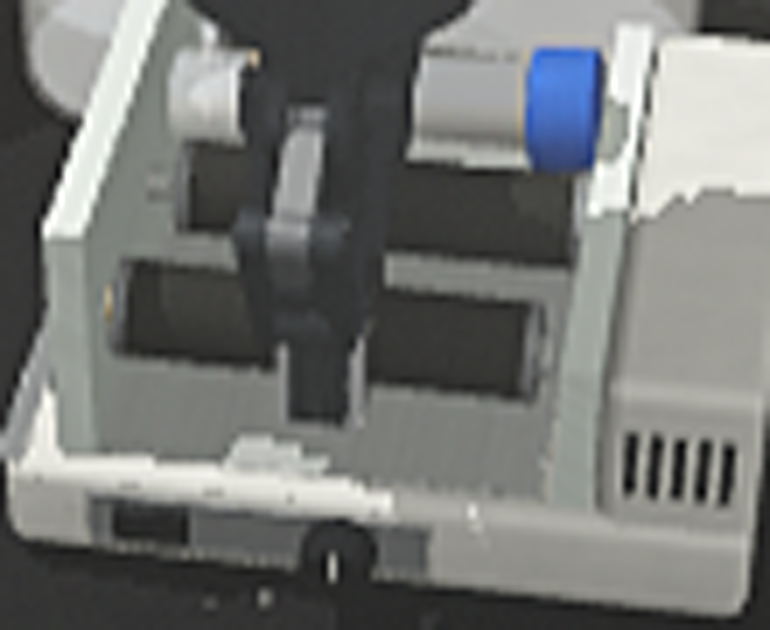

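```bash
cat > ov.py <<'E'
from h import *
from math import *
np.set_printoptions(precision=1,suppress=True)
def cyl(c,yaw,pitch,r=12.8,t=(-55,55)):
    ax=np.array([-sin(yaw)*cos(pitch),cos(yaw)*cos(pitch),sin(pitch)])
    u=np.cross(ax,[0,0,1]);u/=np.linalg.norm(u);v=np.cross(u,ax)
    return [np.array([np.array(c)+ax*k+r*(u*cos(a)+v*sin(a)) for a in np.linspace(0,2*pi,60)]) for k in t]
def ov(name,box,sc,cs,out):
    _,_,im=load(name);x0,y0,x1,y1=box
    o=cv2.resize(im[y0:y1,x0:x1],None,fx=sc,fy=sc,interpolation=cv2.INTER_CUBIC)
    for c,yaw,pitch,r,t,col in cs:
        for p in cyl(c,yaw,pitch,r,t):
            q=proj(name,p); cv2.polylines(o,[((q-[x0,y0]+.5)*sc).astype(np.int32)],True,col,1)
    cv2.imwrite(f'pics/{out}.png',o)
E
python3 -c "
from ov import *
G=(0,255,0);R=(0,0,255);Y=(0,255,255)
c=(591.1,-107.8,66.3)
cs=[(c,-.103,0,13,(-55,55),G),((642.0,-115.3,68),-.103,0,13,(-55,55),R)]
ov('s9',(280,150,390,240),7,cs,'s9o')
ov('c9',(285,150,385,250),7,cs,'c9o')
"
```

```text
(no output)
```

View pics/s9o.png

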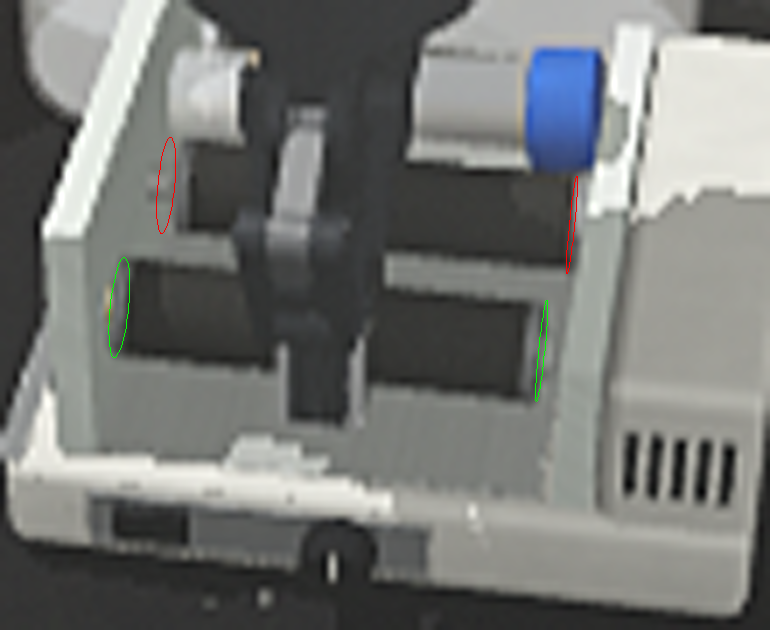

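View pics/c9o.png

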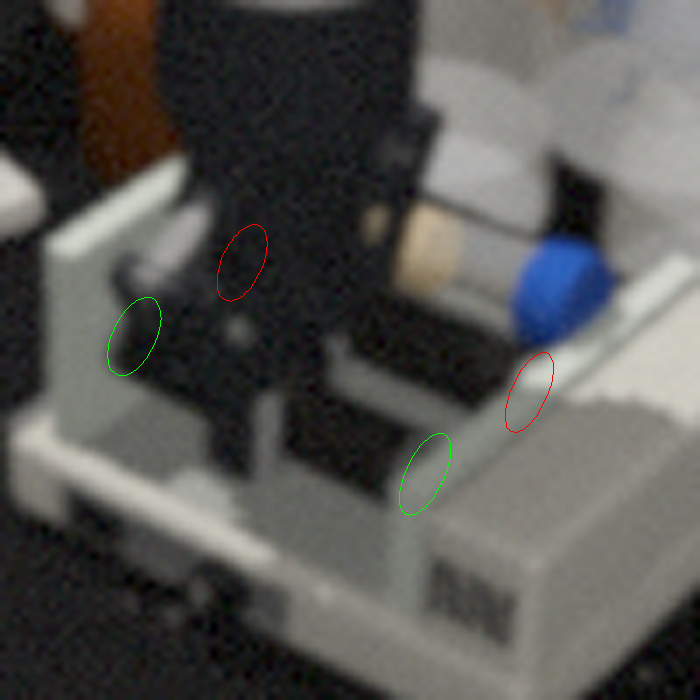

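>>> {"name": "step_arm", "arguments": {"deltas": [{"translation": [0,0,0.05],"rot": [0,0,0]},{"translation": [0,0,0.1],"rot": [0,0,0]},{"translation": [0,0,0.1],"rot": [0,0,0]}]}}

```text
clock: 17.0
eef_pos: [591.1, -107.9, 219.8]
tcp_rot: [3.14, 0.001, 1.468]
contact_force: [-1.0, -7.8, 2.3]
opening: 0.284
```

```bash
python3 -c "
from h import *
for i in range(4):
  s=readout.sense();print(s['clock'],np.round(s['eef_pos'],2),np.round(s['contact_force'],2),np.round(s['wrist_torque'],2)); imaging.grab_frame('side')
"
```

```text
17.0 [ 591.08 -107.87  219.8 ] [-1.   -7.82  2.35] [-0.83  0.22  0.09]
17.05 [ 591.09 -107.87  219.84] [-1.61 -7.19  3.04] [-0.93  0.22  0.  ]
17.1 [ 591.08 -107.84  219.83] [-1.63 -7.78  3.27] [-0.94  0.19  0.04]
17.15 [ 591.08 -107.87  219.86] [-1.86 -8.78  3.16] [-0.88  0.24 -0.  ]
```

>>> {"name": "step_arm", "arguments": {"deltas": [{"translation": [0,0,-0.1],"rot": [0,0,0]},{"translation": [0,0,-0.2],"rot": [0,0,0]},{"translation": [0,0,-0.265],"rot": [0,0,0]},{"translation": [0,0,-0.265],"rot": [0,0,0]}]}}

```text
clock: 17.7
eef_pos: [591.0, -107.9, 222.1]
tcp_rot: [3.141, 0.001, 1.468]
contact_force: [0.3, -7.9, -2.4]
opening: 0.284
```

>>> {"name": "step_arm", "arguments": {"deltas": [{"translation": [-0.05,0,0],"rot": [0,0,0]},{"translation": [-0.1,0,0],"rot": [0,0,0]},{"translation": [-0.1,0,0],"rot": [0,0,0]}]}}

```text
clock: 18.08
eef_pos: [590.9, -108.8, 222.0]
tcp_rot: [3.141, 0.001, 1.468]
contact_force: [0.1, -7.2, -2.4]
opening: 0.288
```

>>> {"name": "step_arm", "arguments": {"deltas": [{"translation": [-0.05,0,0],"rot": [0,0,0]},{"translation": [-0.1,0,0],"rot": [0,0,0]},{"translation": [-0.1,0,0],"rot": [0,0,0]}]}}

```text
clock: 18.45
eef_pos: [590.8, -109.7, 222.0]
tcp_rot: [3.141, 0.001, 1.468]
contact_force: [-0.3, -6.4, -2.4]
opening: 0.284
```

>>> {"name": "step_arm", "arguments": {"deltas": [{"translation": [-0.05,0,0],"rot": [0,0,0]},{"translation": [-0.1,0,0],"rot": [0,0,0]},{"translation": [-0.1,0,0],"rot": [0,0,0]}]}}

```text
clock: 18.82
eef_pos: [590.7, -110.7, 222.0]
tcp_rot: [3.141, 0.0, 1.468]
contact_force: [0.4, -6.2, -2.4]
opening: 0.288
```

>>> {"name": "step_arm", "arguments": {"deltas": [{"translation": [-0.05,0,0],"rot": [0,0,0]},{"translation": [-0.1,0,0],"rot": [0,0,0]},{"translation": [-0.1,0,0],"rot": [0,0,0]}]}}

```text
clock: 19.2
eef_pos: [590.6, -111.6, 222.0]
tcp_rot: [3.141, 0.0, 1.468]
contact_force: [0.1, -6.4, -2.7]
opening: 0.287
```

>>> {"name": "step_arm", "arguments": {"deltas": [{"translation": [-0.05,0,0],"rot": [0,0,0]},{"translation": [-0.1,0,0],"rot": [0,0,0]},{"translation": [-0.1,0,0],"rot": [0,0,0]}]}}

```text
clock: 19.58
eef_pos: [590.5, -112.5, 222.0]
tcp_rot: [3.141, 0.0, 1.468]
contact_force: [1.3, -5.0, -2.7]
opening: 0.287
```

>>> {"name": "step_arm", "arguments": {"deltas": [{"translation": [-0.04,0,0],"rot": [0,0,0]},{"translation": [-0.08,0,0],"rot": [0,0,0]},{"translation": [-0.08,0,0],"rot": [0,0,0]}]}}

```text
clock: 19.95
eef_pos: [590.4, -113.2, 222.0]
tcp_rot: [3.141, 0.0, 1.468]
contact_force: [0.6, -5.3, -2.3]
opening: 0.283
```

```bash
python3 -c "
from h import *
for i in range(3):
  s=readout.sense();print(s['clock'],np.round(s['eef_pos'],2),np.round(s['contact_force'],2),np.round(s['wrist_torque'],2))
  if i<2: grab(('side','scene')[i],('s10','c10')[i])
crop('s10',280,150,390,240,7,'s10c');crop('c10',285,150,385,250,7,'c10c')
"
```

```text
19.95 [ 590.39 -113.22  221.98] [ 0.61 -5.26 -2.27] [-0.76 -0.16 -0.12]
20.0 [ 590.41 -113.21  221.98] [ 1.91 -5.16 -2.08] [-0.75 -0.18 -0.1 ]
20.05 [ 590.4  -113.18  221.98] [ 0.63 -4.93 -2.74] [-0.81 -0.15 -0.1 ]
```

View pics/s10c.png

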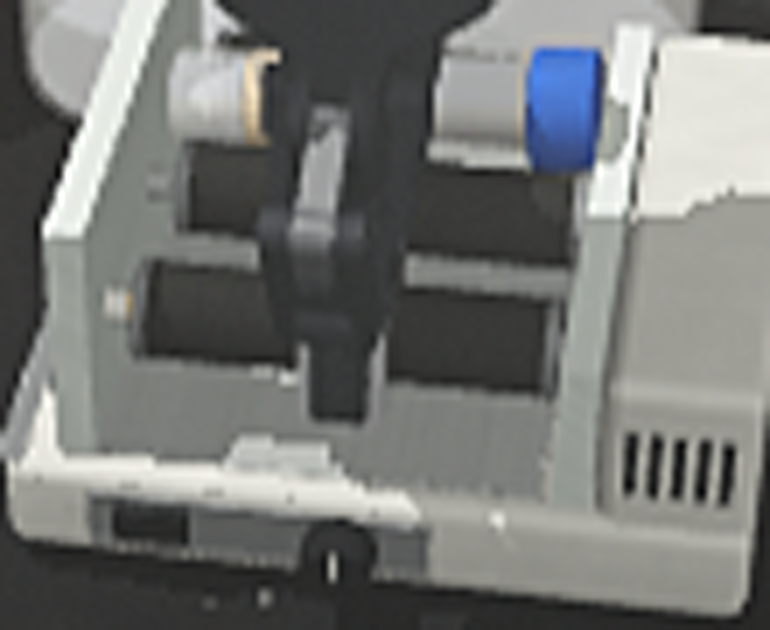

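View pics/c10c.png

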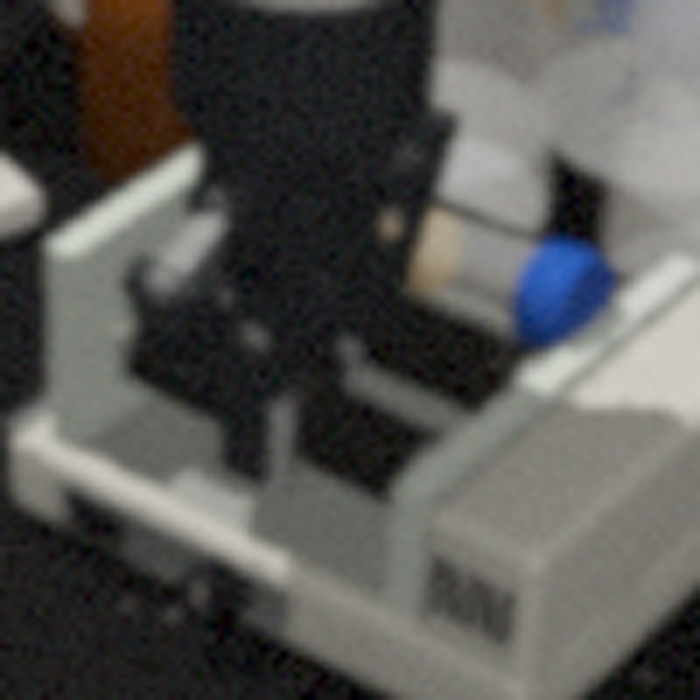

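>>> {"name": "step_arm", "arguments": {"deltas": [{"translation": [-0.03,0.04,0],"rot": [0,0,0]},{"translation": [-0.06,0.04,0],"rot": [0,0,0]},{"translation": [-0.06,0.04,0],"rot": [0,0,0]}]}}

```text
clock: 20.42
eef_pos: [590.5, -113.8, 221.9]
tcp_rot: [3.141, -0.0, 1.468]
contact_force: [0.4, -4.0, -2.4]
opening: 0.289
```

>>> {"name": "step_arm", "arguments": {"deltas": [{"translation": [-0.02,0,0],"rot": [0,0,0]},{"translation": [-0.04,0,0],"rot": [0,0,0]},{"translation": [-0.04,0,0],"rot": [0,0,0]}]}}

```text
clock: 20.8
eef_pos: [590.4, -114.2, 221.8]
tcp_rot: [3.142, -0.0, 1.468]
contact_force: [0.0, -4.6, -2.1]
opening: 0.288
```

```bash
python3 -c "
from h import *
for i in range(3):
  s=readout.sense();print(s['clock'],np.round(s['eef_pos'],2),np.round(s['contact_force'],2),np.round(s['wrist_torque'],2))
  if i<2: imaging.grab_frame('side')
"
```

```text
20.8 [ 590.45 -114.15  221.83] [ 0.   -4.56 -2.06] [-0.69 -0.17 -0.12]
20.85 [ 590.44 -114.17  221.86] [ 0.45 -3.73 -2.18] [-0.66 -0.12 -0.07]
20.9 [ 590.44 -114.16  221.83] [ 0.52 -4.11 -1.64] [-0.66 -0.1  -0.09]
```

>>> {"name": "step_arm", "arguments": {"deltas": [{"translation": [-0.02,0,0],"rot": [0,0,0]},{"translation": [-0.04,0,0],"rot": [0,0,0]},{"translation": [-0.04,0,0],"rot": [0,0,0]}]}}

```text
clock: 21.28
eef_pos: [590.4, -114.6, 221.8]
tcp_rot: [3.142, -0.0, 1.468]
contact_force: [1.4, -4.7, -2.2]
opening: 0.287
```

```bash
python3 -c "
from h import *
for i in range(3):
  s=readout.sense();print(s['clock'],np.round(s['eef_pos'],2),np.round(s['contact_force'],2),np.round(s['wrist_torque'],2))
  if i<2: imaging.grab_frame('side')
"
```

```text
21.275 [ 590.4  -114.56  221.82] [ 1.39 -4.69 -2.25] [-0.63 -0.15 -0.09]
21.325 [ 590.4  -114.57  221.86] [ 1.37 -3.99 -2.47] [-0.6  -0.12 -0.07]
21.375 [ 590.4  -114.57  221.86] [ 1.26 -4.34 -1.55] [-0.63 -0.14 -0.11]
```

>>> {"name": "step_arm", "arguments": {"deltas": [{"translation": [0,0,0],"rot": [0,0,0]},{"translation": [0,0,0],"rot": [0,0,0]},{"translation": [0,0,0],"rot": [0,0,0]},{"translation": [0,0,0],"rot": [0,0,0]}], "grip": 145}}

```text
clock: 21.88
eef_pos: [590.4, -114.5, 221.9]
tcp_rot: [-3.142, -0.0, 1.468]
contact_force: [-0.7, 0.5, -0.5]
opening: 0.428
```

```bash
python3 -c "
from h import *
grab('wrist','w11');grab('side','s11');grab('scene','c11');s=readout.sense();print(s['clock'],np.round(s['eef_pos'],2),np.round(s['contact_force'],2),s['opening'])
crop('s11',280,150,390,240,7,'s11c');crop('c11',285,150,385,250,7,'c11c')
"
```

```text
22.025 [ 590.39 -114.53  221.84] [-0.24 -0.78 -0.2 ] 0.4307767266906937
```

View pics/w11.png

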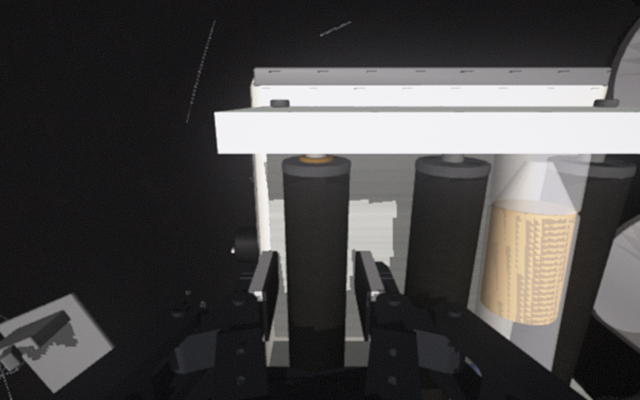

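View pics/s11c.png

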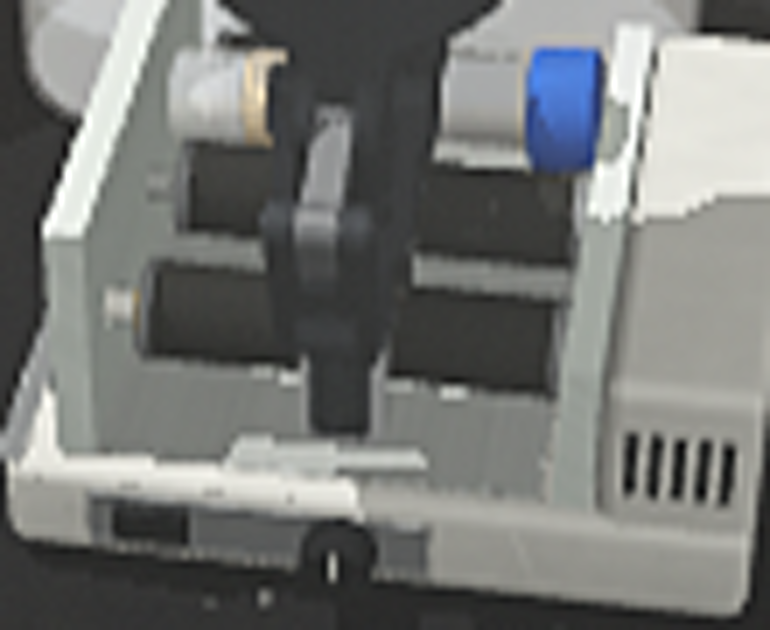

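The roller stays in place with the fingers open and the force back to zero. Retracting straight up.

>>> {"name": "step_arm", "arguments": {"deltas": [{"translation": [0,0,-0.5],"rot": [0,0,0]},{"translation": [0,0,-1.5],"rot": [0,0,0]},{"translation": [0,0,-3],"rot": [0,0,0]},{"translation": [0,0,-5],"rot": [0,0,0]},{"translation": [0,0,-8],"rot": [0,0,0]},{"translation": [0,0,-11],"rot": [0,0,0]},{"translation": [0,0,-14],"rot": [0,0,0]},{"translation": [0,0,-14],"rot": [0,0,0]}]}}

```text
clock: 23.02
eef_pos: [591.1, -114.7, 365.5]
tcp_rot: [3.136, 0.0, 1.468]
contact_force: [-0.4, 1.0, -0.7]
opening: 0.431
```

```bash
python3 -c "
from ov import *
grab('wrist','w12');grab('side','s12');grab('scene','c12');s=readout.sense();print(s['clock'],np.round(s['eef_pos'],2),np.round(s['contact_force'],2),s['opening'])
crop('s12',280,140,390,240,7,'s12c')
d=np.array([.103,.995])
ov('c12',(275,150,385,250),7,[],'c12c')
"
```

```text
23.175 [ 590.  -114.5  361.5] [-0.2  0.5  0. ] 0.430754995212474
```

View pics/s12c.png

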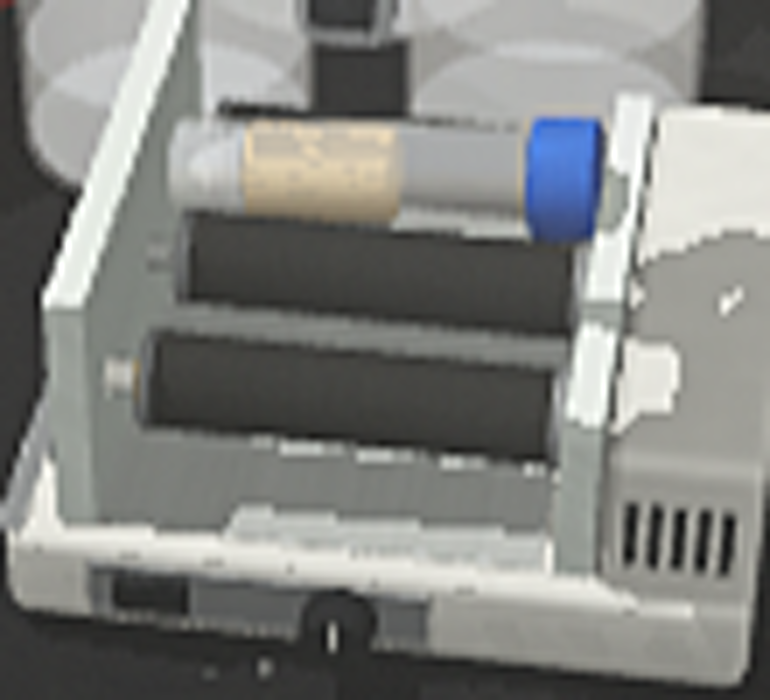

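View pics/c12c.png

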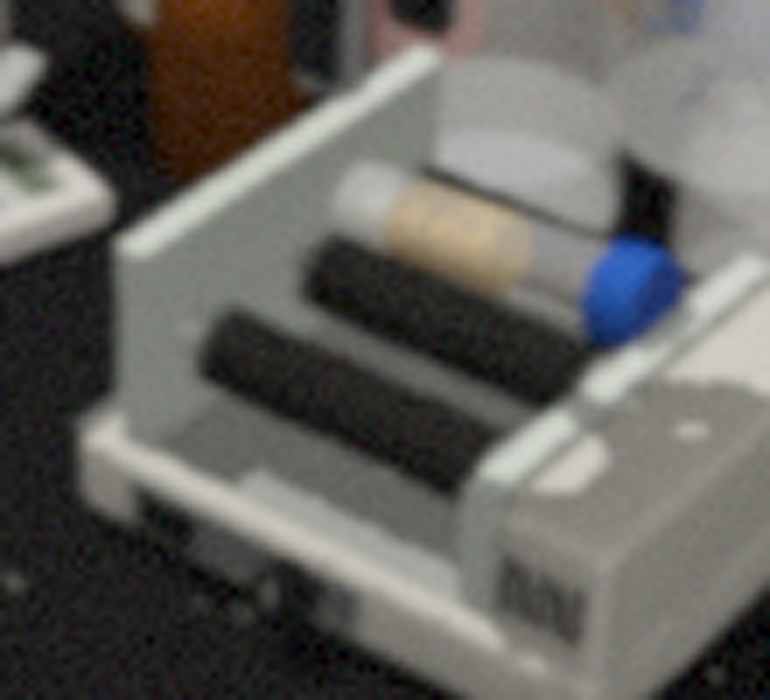

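View pics/w12.png

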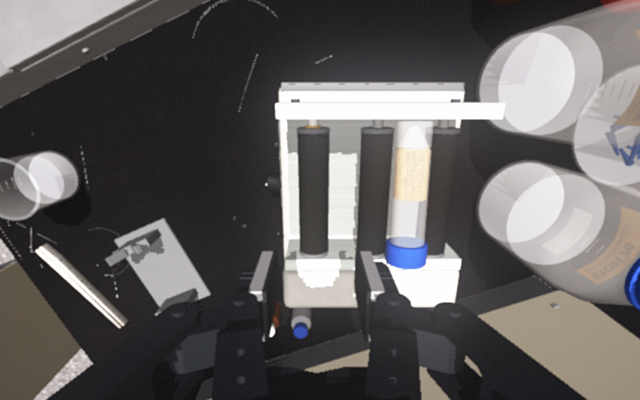

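```bash
python3 -c "
from h import *
crop('w12',275,90,475,310,3.6,'w12c')
import fit3
m=[(*fit3.edges('w12',r,360,392,70),r) for r in range(140,240,8)]
h=[(*fit3.edges('w12',r,300,328,70),r) for r in range(140,240,8)]
print('mid',fit3.fit('w12',m,-110.8,67,642,-.1)); print('front',fit3.fit('w12',h,-110.8,67,590,-.1))
"
```

```text
fit3.py:9: RuntimeWarning: divide by zero encountered in scalar divide
  L=u+(s[u]-th)/(s[u]-s[u+1])
fit3.py:12: RuntimeWarning: invalid value encountered in scalar divide
  return L,u-1+(th-s[u-1])/(s[u]-s[u-1])
h.py:13: RuntimeWarning: invalid value encountered in matmul
  K,T,_=load(name); d=np.linalg.inv(K)@[uv[0],uv[1],1]; d=d*[1,-1,-1]
Traceback (most recent call last):
  File "fit3.py", line 22, in fit
    s=least_squares(res,p0,loss='soft_l1',f_scale=.2); out.append((s.x,np.sqrt(np.mean(s.fun**2))))
ValueError: Residuals are not finite in the initial point.
```

View pics/w12c.png

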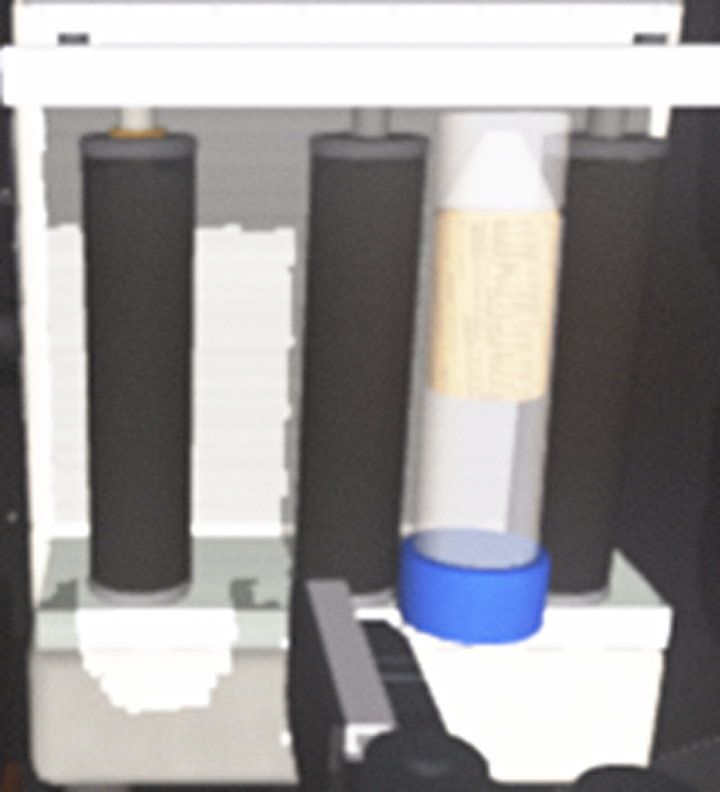

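The front roller's end rings line up with the other two rollers (crop rows 140 and 598). It is parallel to them, the pin is in the tall cheek and the stub end is flush on the low cheek. The vials, timer and bottle look untouched. Handing in.

```bash
python3 -c "
from h import *
s=readout.sense();print(s['clock'],np.round(s['contact_force'],2)); print(ticket.sign_off())"
```

```text
23.175 [-0.17  0.5   0.04]
the job is handed in; nothing more can be done
None
```

The front roller is back in the front bay with both ends in their recesses. I handed the job in at 23.2 s with the gripper clear of everything.

**How it went:**
- I gripped the roller on its V-rest and felt the pin touch the tall cheek, then pressed it in about 14 mm (about 11 N). That was enough for the stub to clear the low cheek.
- I slid the roller down until the pin dropped into its recess; the push force fell from about 11 N to 8 N. Small vertical moves found the top and bottom of the hole, which put the frame close to nominal height.
- I then eased it back until the stub was in. The last few tenths of a millimetre were left to the pin spring on letting go, because I did not feel the barrel meet the low cheek before opening the fingers.

**Last checks:**
- The force on the arm was about zero after release.
- In the side and wrist views the roller is level and parallel to the other two. Its end rings line up with theirs, the pin runs into the tall cheek, and the stub end is against the low cheek.
- The vials, timer and bottle looked unmoved in the pictures; I did not measure them again.
- The highest force I read on the mixer was about 11 N (limit 30 N).

**What disagreed or failed:**
- Before contact, the cameras disagreed on the recess height: about 66 mm from the side camera and 71–72 mm from the wrist camera after correction. I used the felt value, about 68 mm.
- A last numerical fit of the seated roller failed on bad edge readings, so the final check was by eye.

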